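Load and close the baking machine and refit its dials

TASK

Get the baking machine ready for baking: stand every ramekin on the table upright on the floor of its chamber, then swing the lid fully shut and turn the catch across it as far as it goes. Also push the two loose dials back onto the machine's D-shafts, the large dial on the thick shaft and the small one on the thin, flat to flat, until each snaps fully home on the panel. Leave the other kitchen things where they stand.

Things in the scene. Friction and masses are not known exactly. Their poses are not given: they have to be found in the camera images.
- machine: Baking machine: fixed grey box 290 (x) x 300 (y) x 120 high. Origin: centre of underside; x away from the operator, y to their left, z up. In its frame: chamber (open well) x -20..120, y -100..120, floor at z = 62, room for three ramekins in a row along y; control panel = top strip x -145..-20, thick D-shaft at (-88, 70), thin at (-88, -70); lid hinged left of the chamber, catch right of it.
- shaft_big: Thick brass D-shaft upright on the panel: 16 diameter, 15 tall, last 3 tapered, flat 4.5 from the axis. Origin: on its axis at panel height (120 over the table); z up, x points out of the flat. Turns stiffly (0.15 N m), start angle varies. Two spring balls 7 above the panel stand out 2.5 at +y and -y: a dial meets them 10 above the panel, takes about 8 to 12 N to pass, then snaps home.
- shaft_small: Thin brass D-shaft: 12 diameter, 15 tall, flat 3 from the axis; otherwise like the thick one (origin on the axis at panel height, z up, x out of the flat, same stiffness and spring balls).
- dial_big: Large loose black dial, mouth down: round skirt 52 diameter, 20 high; on it a grip bar 40 long (x), 12 thick (y), from z = 20 to 41. 60 g. Origin: centre of underside; z up. D bore from below, 1 mm play on the thick shaft; its flat is on the +x side, the end with the white line. Seated, the skirt lies on the panel, origin at the shaft's origin and x as the shaft's x.
- dial_small: The small loose black dial: skirt 40 diameter and 20 high, grip bar 32 long (x), 12 thick (y), from z = 20 to z = 41. 40 g. Origin, axes and white line as on the large one; its bore fits the thin shaft with 1 mm play.
- lid (a joint): Lid angle, rad: 0 = shut, flat on the machine's top; 1.6 to 1.8 at the start (standing up). White plate 160 (machine x) x 245 (hinge to free edge) x 8. The hinge runs along machine x at the chamber's left; opening swings the free edge up and to the left (+y). Stiff hinge: stays where left, takes 2 to 4 N at the free edge.
- lid_hinge (a point): Point on the lid's outer (upper when shut) face, at mid-hinge: (50, 135, 129) in the machine's frame when shut. Moves with the lid: z = outward normal of the outer face, -y = from hinge to free edge. The hinge axis lies 9 from it along its -z.
- lid_edge (a point): Middle of the lid's free edge on the outer face, 245 from lid_hinge; axes as lid_hinge.
- catch (a joint): Angle of the swing catch, rad, vertical axis: 0 = open (arm points to machine -x along the right strip), 1.57 = end stop, closed (arm points to machine +y, across the right edge of the shut lid). Starts at 0 to 0.4. Closes clockwise seen from above; takes about 1 N at the stub.
- catch_stub (a point): Top centre of the upright black stub at the end of the catch's arm: a round post 12 diameter standing 26 above the arm, its top 165 above the table. The pivot is at (90, -128) in the machine's frame and the stub 48 from it.
- ramekin1: A small white ceramic ramekin standing on the table: 63 outer diameter (near-straight sides), 42 high, wall 4.5, 140 g. Origin: centre of its underside; z up. May be absent (2 or 3 are there).
- ramekin2: A small white ceramic ramekin standing on the table: 63 outer diameter (near-straight sides), 42 high, wall 4.5, 140 g. Origin: centre of its underside; z up. May be absent (2 or 3 are there).
- ramekin3: A small white ceramic ramekin standing on the table: 63 outer diameter (near-straight sides), 42 high, wall 4.5, 140 g. Origin: centre of its underside; z up. May be absent (2 or 3 are there).
- tin: Bystander: empty round steel tin, 100 diameter, 70 high. Origin: centre of its underside.
- jug: Bystander: glass measuring jug, 90 diameter, 120 high. Origin: centre of its underside.
- salt: Bystander: glass salt jar, 38 diameter, 75 high, stands near the ramekins. Origin: centre of its underside.
- timer: Bystander: white cone-shaped egg timer, 56 diameter, 56 high. Origin: centre of its underside.
- sugar: Bystander: sugar can, 70 diameter, 110 high. Origin: centre of its underside.
- mould: Bystander: blue loaf mould, 200 x 90 x 50. Origin: centre of its underside.
Mind the look-alikes: they are no part of the job. What is shaped like the ramekin1 but green is not meant. Leave any orange look-alike of the dial_big alone.

How it is judged:
On the way, in this order (a step that is already met when the one before it is completed fails the run):
1. every ramekin stands upright in the chamber (x of ramekin1 in the frame of machine between -0.005 and 0.105 m and y of ramekin1 in the frame of machine between -0.085 and 0.105 m and z of each of ramekin1, ramekin2, ramekin3 in the frame of machine below 0.068 m and angle between each of ramekin1, ramekin2, ramekin3's own z axis and vertical below 0.2 rad and x of ramekin2 in the frame of machine between -0.005 and 0.105 m and y of ramekin2 in the frame of machine between -0.085 and 0.105 m and x of ramekin3 in the frame of machine between -0.005 and 0.105 m and y of ramekin3 in the frame of machine between -0.085 and 0.105 m), for 0.2 s.
2. the lid is shut, with the ramekins inside (value of joint lid below 0.06 rad), for 0.2 s.
3. the catch is turned across the shut lid (value of joint lid below 0.06 rad and value of joint catch above 1.35 rad), for 0.2 s.
At the end, for the whole second after the job is handed in: Ramekins upright (0.2 rad) on the chamber floor (6 mm); lid below 0.06 rad; catch above 1.35 rad; each dial on its own shaft, origin under 3 mm above the panel and within 4 mm of the axis, level within 0.12 rad, flat to flat; all at rest (all of step 1 and all of step 3 and z of dial_big in the frame of shaft_big below 0.003 m and x of dial_big in the frame of shaft_big between -0.004 and 0.004 m and y of dial_big in the frame of shaft_big between -0.004 and 0.004 m and angle between each of dial_big, dial_small's own z axis and vertical below 0.12 rad and angle between the x axis of dial_big and the x axis of shaft_big, either way round below 0.35 rad and z of dial_small in the frame of shaft_small below 0.003 m and x of dial_small in the frame of shaft_small between -0.004 and 0.004 m and y of dial_small in the frame of shaft_small between -0.004 and 0.004 m and angle between the x axis of dial_small and the x axis of shaft_small, either way round below 0.35 rad and linear speed of each of ramekin1, ramekin2, ramekin3, dial_big, dial_small below 0.02 m/s); the robot touches nothing.
It fails at once if a bystander is moved more than 6 cm (distance of any of tin, jug, salt, timer, sugar, mould from where it was at the start of the episode above 0.06 m).
It fails at once if a standing bystander is knocked over (angle between any of tin, jug, salt, timer, sugar, mould's own z axis and vertical above 0.6 rad).
Of ramekin1, ramekin2, ramekin3 only 2 to 3 are there at a start; the rules pass over those that are not, and their reading is None.
At some moment in a run one of ramekin1, ramekin2, ramekin3, dial_big, dial_small may be knocked a few centimetres aside while the robot is not near it.
It also fails if it takes over 210 s, if anything falls off the work surface, if the arm or the gripper's body presses on something with over 40 N, if the wrist force passes 120 N, or if a joint passes its speed limit or range.

ROBOT

A 6-joint arm with a two-finger parallel gripper is mounted at the origin on the work surface. World frame = base frame: x ahead of the robot, y to its left, z up, the work surface at z = 0. Lengths are in m, angles in rad, forces in N, time in s.
With the tool pointing down it reaches from about 0.15 to 0.775 m from the base axis. Payload 6.1 kg.
Tool frame: the origin (TCP) lies at the centre of the arm's flange, where the gripper is bolted on; the fingertips stand 173 mm ahead of it and the grasp point (between the pads) lies 155 mm ahead of it; z points along the fingers, y is the line along which they close (so a half turn about z gives the same grasp; the last joint's range is limited). The gripper opens to 85 mm and grips with 20 to 120 N. Pads are 22 mm wide; open, the fingers measure 114 mm over their backs; the gripper's body (76 mm by 85 mm) begins 54 mm behind the grasp point. The pads swing forward as they close: fully open they stand 13 mm farther back than shut.
Start: joints at [1.287, 0.126, -0.04, 1.405, 0, 1.571], TCP at [0.147, 0.504, 0.405] pointing down, gripper open.
Joint ranges: [-2.72, 2.72], [-0.95, 1.95], [-1.27, 1.35], [-1.78, 2.02], [-1.46, 1.47], [-3.14, 3.14]. Speed limits (rad/s): [2.39, 2.39, 3.01, 3.14, 3.14, 3.14].

INTERFACE

Orientations are given as a unit quaternion [x, y, z, w].
In Python, from workcell import * gives the robot as it stands.
- The arm moves only by the tool move_arm, never from a script. Its argument "plan" is a list of rows, each a list of 6 numbers: the shift along the tool's x, y, z scaled (see below), then the turn, a rotation vector about the tool's x, y, z scaled (see below). A call has 1 to 20 rows; each row is the pose to reach, as a shift and turn from the pose commanded when the call began, along the tool's axes at that moment, turning the shorter way round; what a row does not reach only later rows make up. The controller multiplies each number of a shift by 0.1 m and each number of a turn by pi rad. A row lasts 1/10 s, in which the tool goes at most 50 mm and 8.59 degrees, less where a joint would pass 70% of its speed; a pose out of reach is approached as far as the arm can. A call with a number of a shift or a turn outside -1 to 1 is refused whole. A call with a gripper value outside its range is refused whole. "gripper" is the opening, from -1 (shut) to 1 (fully open), set as the call begins (left out, the last holds). The fingers move at their own pace and stop on an object; "force" is the grip in N (left out, the last holds). Time passes only in rows, so rows that repeat a pose let the fingers close. It gives the time, the measured TCP pose, the force, the opening and the grip force at its end, in the units of the state.
- read_state(): the state, without advancing time (a new reading comes with each control period).
- snapshot(name): name is "scene" or "side" or "wrist"; returns (picture, depth): 384x512x3 uint8, red, green, blue; 384x512 float32, m along the optical axis (not along the pixel's ray), 0 where there is no reading.
- get_calibration(name): a dict with "vertical_fov" (degrees; the focal length in pixels is half the picture's height over the tangent of half this angle, whatever the lens; pixels are square), "cx", "cy" (the principal point, pixels), "k1" (the pictures are not rectified: a ray, as slopes to the right and down, at radius r is drawn at 1 + k1 r^2 times it, then the intrinsics apply), "camera_from_world" (4x4, takes a point from world to camera coordinates). Camera axes: x right, y down, z forward; pixel columns grow to the right and rows downward; lengths in m; the calibration is good to about 2 mm. A picture is of the moment at which its call begins: read the wrist's pose just before it. get_calibration takes no time and is no camera call; for the wrist camera it gives the pose at the moment of the call.
- job_done(): hands the job in; it is judged then, once.
The state is a dict: "clock": time; "qpos": joint angles; "qvel": joint speeds; "tau": joint torques, N m; "tool_pos": TCP position; "orientation": TCP orientation; "contact_force": force on the tool from outside, world axes, zero at the start; "moment": the same for the moment, N m; "opening": opening from 0.0 (shut) to 1.0 (fully open); "gripper_force": force on a finger pad.
Only numpy, scipy, OpenCV 4.12 (cv2) and the standard library are available. Lean on these libraries where they do the work, as an engineer would, in place of code of your own. Each camera call takes 0.05 s, during which the arm holds its last target. There are 200 camera calls.

## Working session

There is one attempt and no reset: what is moved stays moved. The work goes in short steps, Python scripts to look and compute and a tool call to move; the robot and the scene stay as the last step left them, time stands still between calls to the robot, and variables do not carry over. Pictures are saved under pics/ and viewed, at most 14 in all, crops included, and the job is handed in when it is done.

Besides the shell and the picture viewer there is one more tool, called after ">>>" by a JSON object that holds its "name" and its "arguments", one argument or row to a line. move_arm: Moves the arm, as the interface text tells. Its arguments: {"type":"object","properties":{"plan":{"type":"array","items":{"type":"array","items":{"type":"number"}}},"gripper":{"type":"number"},"force":{"type":"number"}},"required":["plan"]}

```bash
mkdir -p pics; ls; cat > h.py <<'E'
from workcell import *
import numpy as np, cv2
from scipy.spatial.transform import Rotation as R
def cam(n):
    c=get_calibration(n); p,d=snapshot(n); c['p']=p; c['d']=d
    c['f']=192/np.tan(np.radians(c['vertical_fov'])/2); c['T']=np.array(c['camera_from_world']); return c
def save(c,name,crop=None,s=1):
    p=c['p'][:,:,::-1]
    if crop: x0,y0,x1,y1=crop; p=p[y0:y1,x0:x1]
    cv2.imwrite('pics/'+name+'.png',cv2.resize(p,None,fx=s,fy=s,interpolation=cv2.INTER_CUBIC))
def slopes(c,u,v):
    u=np.atleast_1d(np.asarray(u,float));v=np.atleast_1d(np.asarray(v,float))
    a=(u-c['cx'])/c['f'];b=(v-c['cy'])/c['f'];x,y=a.copy(),b.copy()
    for _ in range(20):
        k=1+c['k1']*(x*x+y*y);x=a/k;y=b/k
    return np.stack([x,y,np.ones_like(x)],-1)
def ray(c,u,v):
    T=c['T'];s=slopes(c,u,v);return -T[:3,:3].T@T[:3,3], s@T[:3,:3]
def plane(c,u,v,z):
    o,d=ray(c,u,v);return o+d*((z-o[2])/d[:,2])[:,None]
def cloud(c):
    v,u=np.mgrid[:384,:512];s=slopes(c,u.ravel(),v.ravel())*c['d'].ravel()[:,None]
    T=c['T'];P=(s-T[:3,3])@T[:3,:3];P[c['d'].ravel()==0]=np.nan;return P.reshape(384,512,3)
def proj(c,P):
    q=np.atleast_2d(P)@c['T'][:3,:3].T+c['T'][:3,3];s=q[:,:2]/q[:,2:];k=1+c['k1']*(s**2).sum(1)
    return s*k[:,None]*c['f']+[c['cx'],c['cy']]
E
python3 - <<'E'
from h import *
s=read_state();print(s)
for n in('scene','side','wrist'):
    c=cam(n);save(c,n+'0',s=1.5);print(n,c['f'],c['cx'],c['cy'],c['k1'],ray(c,c['cx'],c['cy']))
    np.savez(n+'0.npz',**{k:c[k] for k in('p','d','f','cx','cy','k1','T')})
E
```

```text
pics
{'clock': 0.0, 'qpos': array([ 1.28701899e+00,  1.26380502e-01, -4.06020684e-02,  1.40539476e+00,
       -4.52920170e-05,  1.57078989e+00]), 'qvel': array([ 2.82625033e-04, -2.03723470e-04, -3.51776156e-05, -3.92271598e-04,
       -7.53487556e-04, -1.38720428e-03]), 'tau': array([-1.13702514e-03, -4.35911715e+01,  3.52923882e+01,  1.73961336e-02,
       -2.13095386e-04, -7.02661950e-06]), 'tool_pos': array([0.14696073, 0.50387704, 0.40393071]), 'orientation': array([ 1.41409806e-01,  9.89950828e-01, -7.85758846e-04, -8.93712202e-05]), 'contact_force': array([-0.02396102,  0.23575764,  1.02732275]), 'moment': array([-0.04471114,  0.06966195, -0.01428294]), 'gripper_force': 0.0, 'opening': 1.0044845336812187}
scene 458.4837359391125 255.22634201003746 199.77436003484405 -0.031142121303982178 (array([ 1.13039988, -0.85781442,  0.9322719 ]), array([[-0.44061642,  0.66522543, -0.60277052]]))
side 455.4158342130031 251.74993360297222 191.62265741186 -0.06313000838912856 (array([0.1601431 , 1.00213348, 1.09009554]), array([[ 0.2698719 , -0.67022824, -0.69134888]]))
wrist 318.71110533811947 254.52931437762396 194.04824340409704 -0.021726536014474676 (array([0.08414201, 0.52204343, 0.37363385]), array([[ 0.24898024, -0.07374899, -0.9656966 ]]))
```

View pics/scene0.png

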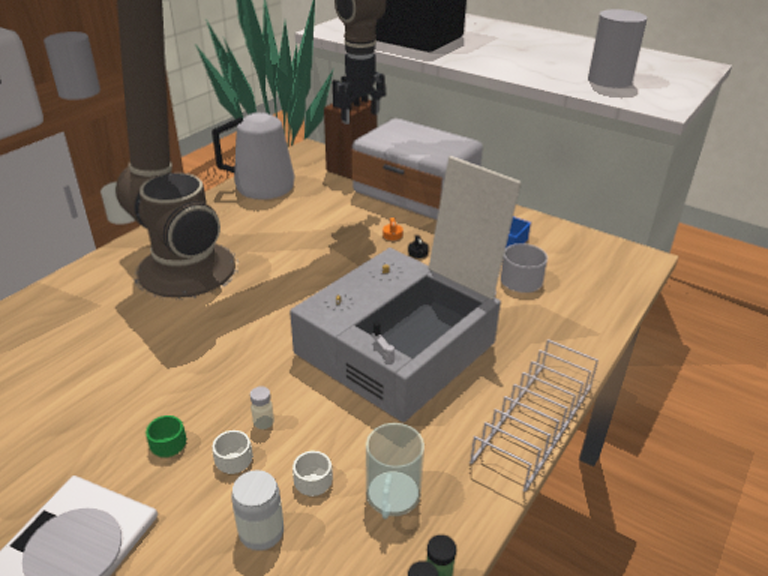

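View pics/side0.png

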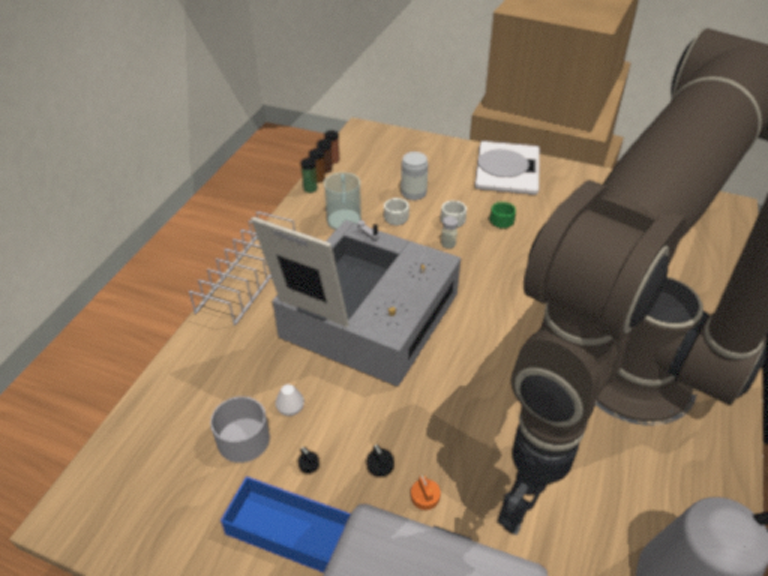

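The scene view shows two white ramekins at (232,452) and (313,472), with salt at (262,408) and the green decoy at (165,437). The lid is up, and the catch stub is at (377,330). The side view shows the small dial at (309,460), the big dial at (380,460), the orange decoy at (425,492) and the shafts at (423,268) and (392,311).

```bash
cat >> h.py <<'E'
def load(n): return dict(np.load(n+'.npz'))
def circ(P,r=None):
    from scipy.optimize import least_squares
    m=P[:,:2].mean(0)
    f=(lambda q:np.hypot(*(P[:,:2]-q[:2]).T)-(q[2] if r is None else r))
    s=least_squares(f,[*m,0.03],loss='soft_l1',f_scale=0.002);return s.x
E
cat > m.py <<'E'
from h import *
C={n:load(n+'0') for n in('scene','side')}
top=[]
for n,c in C.items():
    P=cloud(c);m=(P[...,2]>.112)&(P[...,2]<.128)&(P[...,0]>.2)&(P[...,0]<.9)
    m=cv2.morphologyEx(m.astype(np.uint8),cv2.MORPH_OPEN,np.ones((3,3)))
    k,l,st,ce=cv2.connectedComponentsWithStats(m)
    b=1+st[1:,4].argmax();top.append(P[l==b]);print(n,st[b],np.median(P[l==b],0))
    r=cv2.minAreaRect((P[l==b][:,:2]*1000).astype(np.float32));print(r)
A=np.vstack(top);print(cv2.minAreaRect((A[:,:2]*1000).astype(np.float32)))
# ramekins white, by tops at z~.042
for n,c in C.items():
    P=cloud(c);h=cv2.cvtColor(c['p'],cv2.COLOR_RGB2HSV)
    z=P[...,2];m=(z>.012)&(z<.2)&(P[...,0]>.0)&(P[...,0]<1.0)&(abs(P[...,1])<.8)
    k,l,st,ce=cv2.connectedComponentsWithStats(m.astype(np.uint8))
    for i in range(1,k):
        if st[i,4]<60: continue
        q=P[l==i];t=q[q[:,2]>np.percentile(q[:,2],97)-.006]
        print(n,st[i],'zmax%.3f'%np.percentile(q[:,2],97),'mean',q.mean(0).round(3),'topcirc',circ(t).round(4),c['p'][l==i].mean(0).round())
E
python3 m.py
```

```text
scene [ 194  165  140   89 4234] [0.52989542 0.01131519 0.12131484]
((567.3834838867188, 38.6219482421875), (304.4076232910156, 292.77880859375), 82.87467956542969)
side [ 206  147  101   88 3447] [0.49691422 0.04900549 0.12101721]
((566.2037963867188, 42.018089294433594), (306.5277404785156, 290.9634094238281), 83.360595703125)
((567.5897216796875, 41.6650390625), (307.4559631347656, 293.5760498046875), 83.64372253417969)
scene [ 224   68   98   78 4146] zmax0.174 mean [0.22  0.582 0.123] topcirc [0.0059 0.6451 0.0529] [121. 107. 101.]
scene [  98  128   58   68 2346] zmax0.195 mean [ 0.065 -0.031  0.099] topcirc [ 0.0341 -0.0098  0.0567] [63. 57. 52.]
scene [255 145  14  14 121] zmax0.044 mean [0.319 0.405 0.025] topcirc [-130.4428 -114.0649  173.7889] [185. 104.  44.]
scene [  193   144   173   202 14014] zmax0.172 mean [0.621 0.011 0.092] topcirc [0.6208 0.0513 0.138 ] [114. 112. 110.]
scene [272 156  14  14 128] zmax0.045 mean [0.415 0.373 0.026] topcirc [0.4098 0.3793 0.011 ] [51. 47. 43.]
scene [329 226  70  82 717] zmax0.075 mean [0.888 0.054 0.058] topcirc [0.8559 0.0557 0.0
[... 1855 characters left out ...]
43] [66. 58. 51.]
side [183 256  19  21 268] zmax0.057 mean [0.619 0.329 0.035] topcirc [0.6235 0.3213 0.0086] [190. 183. 178.]
side [140 264  40  43 984] zmax0.072 mean [0.669 0.424 0.045] topcirc [0.6691 0.4234 0.0483] [115. 111. 111.]
side [244 296  19  21 286] zmax0.045 mean [0.41  0.386 0.026] topcirc [0.449  0.4245 0.0581] [46. 44. 40.]
side [199 298  14  17 166] zmax0.044 mean [0.53  0.432 0.027] topcirc [-50.2844 -89.3294 103.1456] [50. 47. 43.]
side [ 146  317  219   67 5523] zmax0.164 mean [0.338 0.575 0.129] topcirc [  557.8194 -2520.582   2582.08  ] [128. 131. 144.]
side [274 317  20  22 321] zmax0.045 mean [0.314 0.416 0.027] topcirc [-77.6188 -70.6566 105.4725] [191. 107.  56.]
```

View pics/wrist0.png

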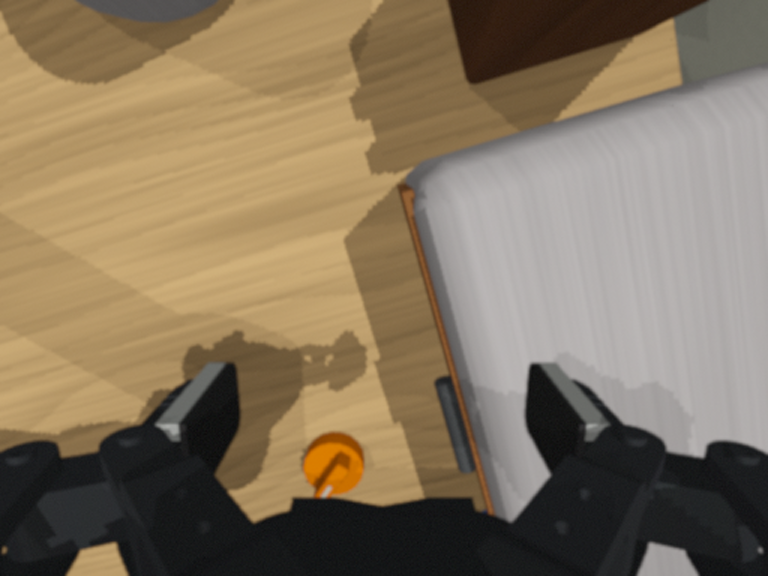

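The wrist view shows only the orange decoy at (334,462); the two fingers frame the grasp point at about (384,400). I'll move above the black dials and look from close up.

>>> {"name": "move_arm", "arguments": {
  "plan": [
    [-0.84,0,0,0,0,0],
    [-0.84,0,0,0,0,0],
    [-0.84,0,0,0,0,0]
  ]
}}

```text
clock: 0.45
tool_pos: [0.2303, 0.4796, 0.4042]
orientation: [0.143, 0.99, -0.0, 0.0]
contact_force: [0.3, 0.6, 0.7]
opening: 1.001
gripper_force: 0.0
```

>>> {"name": "move_arm", "arguments": {
  "plan": [
    [-0.84,0,0,0,0,0],
    [-0.84,0,0,0,0,0],
    [-0.84,0,0,0,0,0]
  ]
}}

```text
clock: 0.75
tool_pos: [0.3108, 0.4562, 0.404]
orientation: [0.143, 0.99, -0.0, 0.0]
contact_force: [0.3, 0.8, 0.0]
opening: 1.002
gripper_force: 0.0
```

>>> {"name": "move_arm", "arguments": {
  "plan": [
    [-0.84,0,0,0,0,0],
    [-0.84,0,0,0,0,0],
    [-0.84,0,0,0,0,0]
  ]
}}

```text
clock: 1.05
tool_pos: [0.3912, 0.4329, 0.4038]
orientation: [0.143, 0.99, -0.0, 0.0]
contact_force: [0.0, 0.4, -0.8]
opening: 1.001
gripper_force: 0.0
```

>>> {"name": "move_arm", "arguments": {
  "plan": [
    [-0.84,0,0,0,0,0],
    [-0.84,0,0,0,0,0],
    [-0.84,0,0,0,0,0],
    [-0.84,0,0,0,0,0],
    [-0.84,0,0,0,0,0],
    [-0.84,0,0,0,0,0]
  ]
}}

```text
clock: 1.65
tool_pos: [0.4682, 0.4105, 0.405]
orientation: [0.141, 0.99, 0.0, -0.0]
contact_force: [-0.3, 0.5, -0.2]
opening: 1.0
gripper_force: 0.0
```

```bash
cat >> h.py <<'E'
def dump(n,name,s=1.5,crop=None):
    c=cam(n);np.savez(name+'.npz',**{k:c[k] for k in('p','d','f','cx','cy','k1','T')});save(c,name,crop,s);return c
E
python3 - <<'E'
from h import *
s=read_state();print(s['clock'],s['tool_pos'],s['orientation'])
dump('wrist','w1')
E
```

```text
1.65 [0.46816852 0.4105455  0.40503092] [ 1.40588736e-01  9.90068072e-01  1.25611302e-04 -7.16117465e-05]
```

View pics/w1.png

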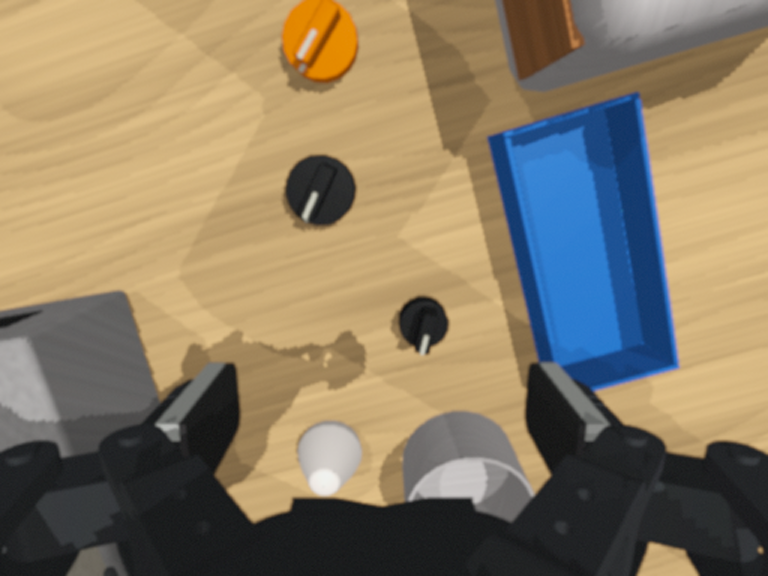

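The wrist view shows the big dial at (320,190) with its white line towards (307,218). The small dial is at (424,322) with its line towards (423,350), and the timer and tin are below.

```bash
cat >> h.py <<'E'
def dialmeas(c,xy,L,r,z0=0.,rad=.035):
    P=cloud(c);near=np.hypot(P[...,0]-xy[0],P[...,1]-xy[1])<rad
    z=P[...,2]-z0;v=c['p'].max(2);hsv=cv2.cvtColor(c['p'],cv2.COLOR_RGB2HSV)
    m=near&(z>.012)
    vv,uu=np.nonzero(m)
    # bar top: by pixels with depth top, cast on plane z=.041
    b=m&(z>.035)
    vb,ub=np.nonzero(b);Q=plane(c,ub,vb,z0+.041)[:,:2]
    (cx,cy),(w,h),a=cv2.minAreaRect((Q*1000).astype(np.float32))
    if w<h: a+=90
    w_=m&(hsv[...,1]<60)&(v>130);vw,uw=np.nonzero(w_);W=plane(c,uw,vw,z0+.041)[:,:2]
    sk=m&(z<.028)&(z>.015);S=P[sk]
    ctr=np.array([cx,cy])/1000;wd=W.mean(0)-ctr
    ang=np.radians(a);d=np.array([np.cos(ang),np.sin(ang)])
    if d@wd<0: ang+=np.pi
    print('bar ctr',ctr.round(4),'dims',round(w,1),round(h,1),'ang',round(np.degrees(ang)%360,1),'wline ang',round(np.degrees(np.arctan2(*wd[::-1]))%360,1),'n',len(uw),len(ub),'meanbar',Q.mean(0).round(4))
    # skirt outline
    k,l,st,_=cv2.connectedComponentsWithStats(m.astype(np.uint8));i=1+st[1:,4].argmax()
    cs,_=cv2.findContours((l==i).astype(np.uint8),cv2.RETR_EXTERNAL,cv2.CHAIN_APPROX_NONE)
    q=max(cs,key=len)[:,0];B=plane(c,q[:,0],q[:,1],z0+.02);print('outline circ',circ(B).round(4),'skirt pts circ',S.mean(0).round(4))
    return ctr,ang
E
python3 - <<'E'
from h import *
c=load('w1')
dialmeas(c,(.412,.38),.04,.026);dialmeas(c,(.53,.43),.032,.02)
# bias check: table height in wrist & known: big top plane
P=cloud(c);print(np.nanmedian(P[100:150,20:150,2]))
E
```

```text
bar ctr [0.5186 0.2424] dims 108.5 376.3 ang 143.4 wline ang 126.7 n 110 6136 meanbar [0.582  0.2043]
outline circ [0.6156 0.1806 0.0673] skirt pts circ [0.4109 0.381  0.0205]
bar ctr [0.5318 0.4258] dims 12.8 33.3 ang 331.2 wline ang 336.9 n 48 316 meanbar [0.5316 0.426 ]
outline circ [0.5324 0.4256 0.0201] skirt pts circ [0.5289 0.4256 0.0206]
0.0003476910927847209
```

```bash
sed -i 's/m=near&(z>.012)$/m=near\&(z>.012)\&(z<.055)/' h.py
python3 - <<'E'
from h import *
c=load('w1')
dialmeas(c,(.412,.38),.04,.026);dialmeas(c,(.53,.43),.032,.02)
E
```

```text
bar ctr [0.4114 0.38  ] dims 12.3 39.6 ang 317.6 wline ang 315.3 n 77 470 meanbar [0.4111 0.3802]
outline circ [0.4114 0.3799 0.0253] skirt pts circ [0.4109 0.381  0.0205]
bar ctr [0.5318 0.4258] dims 12.8 33.3 ang 331.2 wline ang 336.9 n 48 316 meanbar [0.5316 0.426 ]
outline circ [0.5324 0.4256 0.0201] skirt pts circ [0.5289 0.4256 0.0206]
```

>>> {"name": "move_arm", "arguments": {
  "plan": [
    [-0.14,-0.9,0,0,0,0],
    [-0.14,-0.9,0,0,0,0],
    [-0.14,-0.9,0,0,0,0]
  ]
}}

```text
clock: 2.0
tool_pos: [0.4561, 0.3165, 0.4057]
orientation: [0.142, 0.99, -0.0, 0.0]
contact_force: [-0.7, 0.4, 0.1]
opening: 1.003
gripper_force: 0.0
```

>>> {"name": "move_arm", "arguments": {
  "plan": [
    [-0.14,-0.9,0,0,0,0],
    [-0.14,-0.9,0,0,0,0],
    [-0.14,-0.9,0,0,0,0]
  ]
}}

```text
clock: 2.3
tool_pos: [0.4447, 0.2266, 0.4056]
orientation: [0.143, 0.99, -0.0, 0.0]
contact_force: [0.3, 1.2, 0.9]
opening: 1.001
gripper_force: 0.0
```

>>> {"name": "move_arm", "arguments": {
  "plan": [
    [-0.14,-0.9,0,0,0,0],
    [-0.14,-0.9,0,0,0,0],
    [-0.14,-0.9,0,0,0,0]
  ]
}}

```text
clock: 2.6
tool_pos: [0.4334, 0.1368, 0.4054]
orientation: [0.143, 0.99, -0.0, 0.0]
contact_force: [0.2, 0.5, 0.6]
opening: 0.996
gripper_force: 0.0
```

>>> {"name": "move_arm", "arguments": {
  "plan": [
    [-0.14,-0.9,0,0,0,0],
    [-0.14,-0.9,0,0,0,0],
    [-0.14,-0.9,0,0,0,0],
    [-0.14,-0.9,0,0,0,0],
    [-0.14,-0.9,0,0,0,0],
    [-0.14,-0.9,0,0,0,0]
  ]
}}

```text
clock: 3.2
tool_pos: [0.4228, 0.0499, 0.4046]
orientation: [0.14, 0.99, 0.0, -0.0]
contact_force: [-0.7, 0.3, -0.1]
opening: 1.001
gripper_force: 0.0
```

```bash
python3 - <<'E'
from h import *
s=read_state();print(s['clock'],s['tool_pos'],s['orientation'],s['qpos'])
c=dump('wrist','w2')
u=proj(c,[[.4878,.12,.135],[.4714,-.0187,.135]]);print(u)
ims=[]
for q in u:
    x,y=q.round().astype(int);p=c['p'][max(0,y-32):y+32,x-32:x+32,::-1];ims.append(cv2.resize(p,(390,390),interpolation=cv2.INTER_CUBIC))
cv2.imwrite('pics/w2s.png',np.hstack(ims))
E
```

```text
3.2 [0.42284426 0.04988639 0.40461286] [ 1.40339329e-01  9.90103454e-01  1.46997600e-04 -3.85906609e-05] [ 1.17348144e-01 -6.14400507e-02 -2.33986898e-01  1.39824905e+00
  3.03957150e-04  3.98956401e-01]
[[359.20278955 246.03872308]
 [191.67668239 271.52032317]]
```

View pics/w2s.png

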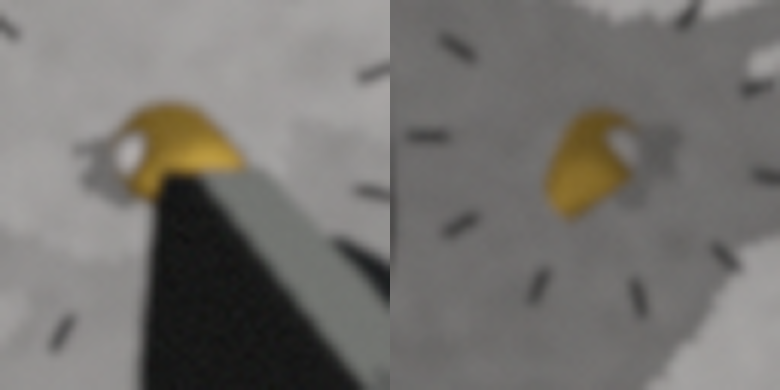

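The crops show the big shaft partly hidden behind a finger, at about (355,239), and the small one at (191,266). I'll shift for a clear, closer view.

>>> {"name": "move_arm", "arguments": {
  "plan": [
    [-0.65,0.18,0.5,0,0,0],
    [-0.65,0.18,0.5,0,0,0],
    [-0.65,0.18,0.5,0,0,0],
    [-0.65,0.18,0.5,0,0,0],
    [-0.65,0.18,0.5,0,0,0],
    [-0.65,0.18,0.5,0,0,0]
  ]
}}

```text
clock: 3.85
tool_pos: [0.4895, 0.048, 0.3558]
orientation: [0.141, 0.99, 0.0, 0.001]
contact_force: [1.1, 0.1, -0.2]
opening: 1.0
gripper_force: 0.0
```

```bash
python3 - <<'E'
from h import *
s=read_state();print(s['clock'],s['tool_pos'])
c=dump('wrist','w3')
P=cloud(c);h=cv2.cvtColor(c['p'],cv2.COLOR_RGB2HSV)
g=(h[...,0]>12)&(h[...,0]<35)&(h[...,1]>110)&(P[...,2]>.1)
k,l,st,ce=cv2.connectedComponentsWithStats(g.astype(np.uint8))
ims=[]
for i in range(1,k):
    if st[i,4]<40: continue
    q=P[l==i];v,u=np.nonzero(l==i);t=q[q[:,2]>.1335]
    print(st[i],ce[i],'z',np.nanpercentile(q[:,2],[5,50,95]).round(4),'mean',np.nanmean(q,0).round(4),len(t))
    x,y=ce[i].round().astype(int);p=c['p'][y-24:y+24,x-24:x+24,::-1];ims.append(cv2.resize(p,(390,390),interpolation=cv2.INTER_CUBIC))
cv2.imwrite('pics/w3s.png',np.hstack(ims[:2]))
E
```

```text
3.85 [0.48946484 0.04799175 0.35579812]
[351 166  26  23 422] [364.3436019  176.80805687] z [0.1278 0.135  0.1364] mean [0.4847 0.1197 0.1342] 325
[138 203  17  20 200] [145.705 213.36 ] z [0.1279 0.1343 0.1362] mean [ 0.4693 -0.018   0.1336] 135
```

View pics/w3s.png

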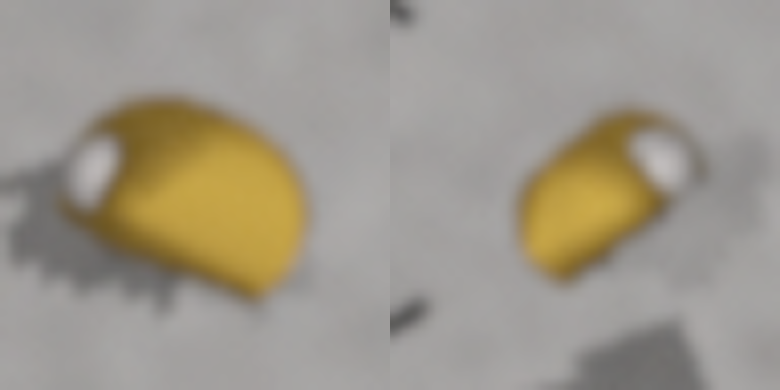

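The close view shows the big shaft's flat on its lower side, running (95,230)–(260,295), with a ball at left. The small shaft is elongated by perspective, so its flat needs a numerical check.

```bash
cat >> h.py <<'E'
def dshaft(c,xy,Rr,fl,ztop=.135,zmin=.1325):
    P=cloud(c);m=(np.hypot(P[...,0]-xy[0],P[...,1]-xy[1])<.014)&(P[...,2]>zmin)
    big=cv2.resize(m.astype(np.float32),None,fx=4,fy=4,interpolation=cv2.INTER_LINEAR)
    cs,_=cv2.findContours((big>.5).astype(np.uint8),cv2.RETR_EXTERNAL,cv2.CHAIN_APPROX_NONE)
    q=max(cs,key=len)[:,0]/4.-.375
    B=plane(c,q[:,0],q[:,1],ztop)[:,:2]
    from scipy.optimize import least_squares
    best=None
    # D outline: signed distance min(circle, flat) with centre, angle; radius free
    def f(p):
        d=B-p[:2];n=np.array([np.cos(p[2]),np.sin(p[2])]);r=np.hypot(*d.T)-p[3];g=d@n-(p[3]-Rr+fl)
        return np.maximum(r,g)
    for a in np.arange(0,6.28,.5):
        s=least_squares(f,[*B.mean(0),a,Rr-.001],loss='soft_l1',f_scale=.0005)
        if best is None or s.cost<best.cost: best=s
        print('%.0f:%.2f'%(np.degrees(s.x[2])%360,s.cost*1e6),end=' ')
    p=best.x;print('\nD',p[:2].round(4),'flat dir deg',round(np.degrees(p[2])%360,1),'R',p[3].round(4),'cost',best.cost*1e6,len(B))
    d=B-p[:2];th=np.degrees(np.arctan2(d[:,1],d[:,0]))%360;r=np.hypot(*d.T)*1000
    print([(a,round(r[(th>=a)&(th<a+20)].mean(),1)) for a in range(0,360,20) if ((th>=a)&(th<a+20)).any()])
E
python3 - <<'E'
from h import *
c=load('w3')
dshaft(c,(.4847,.1197),.008,.0045);dshaft(c,(.4693,-.018),.006,.003)
c=load('w2');dshaft(c,(.4693,-.018),.006,.003)
E
```

```text
360:2029.96 29:2029.97 57:2029.96 86:2029.97 115:2029.97 143:2029.97 172:2029.98 201:2029.96 229:2029.97 258:2029.96 260:1472.33 349:1456.25 344:2029.96 
D [0.6075 0.1868] flat dir deg 349.2 R 0.0154 cost 1456.247482384303 756
[(0, np.float64(8.8)), (20, np.float64(21.5)), (40, np.float64(18.2)), (60, np.float64(15.0)), (80, np.float64(14.3)), (100, np.float64(14.6)), (120, np.float64(14.6)), (140, np.float64(14.8)), (160, np.float64(16.7)), (180, np.float64(20.3)), (200, np.float64(21.5)), (220, np.float64(12.1)), (240, np.float64(5.2)), (260, np.float64(2.7)), (280, np.float64(1.6)), (300, np.float64(1.5)), (320, np.float64(2.3)), (340, np.float64(4.4))]
83:3689.48 83:3689.48 83:3689.48 83:3689.48 83:3689.48 203:3748.10 203:3748.11 203:3748.10 203:3748.10 275:3746.35 275:3746.35 83:3689.48 41:3756.16 
D [ 0.5329 -0.1358] flat dir deg 83.3 R 0.0337 cost 3689.4758551044733 1310
[(0, np.float64(30.9)), (20, np.float64(30.1)), (40, np.float64(28.7)), (60, np.float64(28.9)), (80, np.float64(27.7)), (100, np.float64(38.2)), (120, np.float64(36.7)), (140, np.float64(38.1)), (160, np.float
[... 162 characters left out ...]
300, np.float64(44.8)), (320, np.float64(42.3)), (340, np.float64(38.8))]
22:10.43 22:10.43 22:10.43 22:10.43 174:36.76 174:36.76 210:34.68 210:34.68 214:34.60 214:34.60 214:34.60 22:10.43 22:10.43 
D [ 0.47   -0.0183] flat dir deg 22.2 R 0.0057 cost 10.426288570994064 179
[(0, np.float64(2.9)), (20, np.float64(2.3)), (40, np.float64(2.9)), (60, np.float64(4.3)), (80, np.float64(5.7)), (100, np.float64(5.7)), (120, np.float64(5.7)), (140, np.float64(5.4)), (160, np.float64(5.5)), (180, np.float64(5.8)), (200, np.float64(5.7)), (220, np.float64(5.0)), (240, np.float64(5.8)), (260, np.float64(5.7)), (280, np.float64(5.8)), (300, np.float64(5.8)), (320, np.float64(4.4)), (340, np.float64(3.2))]
```

```bash
sed -i 's/&(P\[...,2\]>zmin)$/\&(P[...,2]>zmin)\&(P[...,2]<.145)/' h.py
python3 - <<'E'
from h import *
c=load('w3')
for zm in(.1325,.134):
  dshaft(c,(.4847,.1197),.008,.0045,zmin=zm);dshaft(c,(.4693,-.018),.006,.003,zmin=zm)
E
```

```text
322:9.67 322:9.67 139:60.72 139:60.72 139:60.72 140:60.72 140:60.72 140:60.72 322:9.67 322:9.67 322:9.67 322:9.67 322:9.67 
D [0.4868 0.1194] flat dir deg 322.1 R 0.0077 cost 9.669056216267274 322
[(0, np.float64(6.6)), (20, np.float64(7.7)), (40, np.float64(7.9)), (60, np.float64(7.8)), (80, np.float64(7.8)), (100, np.float64(7.8)), (120, np.float64(7.5)), (140, np.float64(7.6)), (160, np.float64(7.8)), (180, np.float64(7.9)), (200, np.float64(7.9)), (220, np.float64(7.9)), (240, np.float64(7.4)), (260, np.float64(6.9)), (280, np.float64(5.1)), (300, np.float64(4.5)), (320, np.float64(4.0)), (340, np.float64(4.7))]
21:9.65 21:9.65 21:9.65 21:9.65 180:30.13 180:30.13 180:30.13 180:30.13 180:30.13 180:30.13 21:9.65 21:9.65 21:9.65 
D [ 0.4708 -0.0181] flat dir deg 20.9 R 0.0056 cost 9.647068848799226 235
[(0, np.float64(2.6)), (20, np.float64(2.8)), (40, np.float64(3.1)), (60, np.float64(4.2)), (80, np.float64(5.5)), (100, np.float64(5.5)), (120, np.float64(6.1)), (140, np.float64(5.5)), (160, np.float64(5.3)), (180, np.float64(5.2)), (200, np.float64(5.8)), (220, np.float64(6.0)), (2
[... 696 characters left out ...]
)), (300, np.float64(3.8)), (320, np.float64(3.5)), (340, np.float64(4.1))]
20:11.48 20:11.48 20:11.48 20:11.48 186:33.12 186:33.12 186:33.12 186:33.12 186:33.12 186:33.12 20:11.48 20:11.48 20:11.48 
D [ 0.4708 -0.0189] flat dir deg 20.0 R 0.0046 cost 11.47889535921495 206
[(0, np.float64(1.6)), (20, np.float64(0.9)), (40, np.float64(1.9)), (60, np.float64(2.6)), (80, np.float64(4.4)), (100, np.float64(4.9)), (120, np.float64(4.1)), (140, np.float64(4.6)), (160, np.float64(4.6)), (180, np.float64(4.3)), (200, np.float64(4.9)), (220, np.float64(4.8)), (240, np.float64(4.7)), (260, np.float64(4.5)), (280, np.float64(4.6)), (300, np.float64(3.9)), (320, np.float64(2.2)), (340, np.float64(2.3))]
```

```bash
cat >> h.py <<'E'
def go(*ways,start=None,mp=None):
    """ways: (x,y,z TCP,tool-y yaw deg); prints calls [row] x repeats"""
    s=read_state()
    p=np.array(s['tool_pos']);Rc=R.from_quat(s['orientation']).as_matrix()
    print('t',round(s['clock'],2),p.round(4),'yaw',round(np.degrees(np.arctan2(Rc[1,1],Rc[0,1])),1),'F',s['contact_force'].round(1),'open',round(s['opening'],3))
    for w in ways:
        a=np.radians(w[3]);y=np.array([np.cos(a),np.sin(a),0]);z=np.array([0,0,-1.]);G=np.stack([np.cross(y,z),y,z],1)
        first=True
        while True:
            d=Rc.T@(np.array(w[:3])-p);n=max(1,np.ceil(abs(d).max()/.1-1e-6));rv=(R.from_matrix(Rc.T@G)).as_rotvec()
            if np.linalg.norm(d)<2e-4 and np.linalg.norm(rv)<2e-3: break
            st=d/n;rows=max(np.ceil(np.linalg.norm(st)/.05),np.ceil(np.degrees(np.linalg.norm(rv))/8.59))
            print([round(float(v),3) for v in np.r_[st/.1,rv/np.pi]],'x',int(rows));p=p+Rc@st;Rc=G
        print('-- at',w)
E
python3 - <<'E'
from h import *
go((.4114,.38,.356,47.6),(.4114,.38,.195,47.6))
E
```

```text
t 3.9 [0.4895 0.0479 0.3558] yaw 73.8 F [-0.6  0.5 -0.5] open 1.006
[0.559, 0.99, -0.001, 0.0, 0.0, 0.145] x 4
[0.939, 0.642, -0.001, 0.0, 0.0, 0.0] x 3
[0.939, 0.642, -0.001, 0.0, 0.0, 0.0] x 3
-- at (0.4114, 0.38, 0.356, 47.6)
[0.0, 0.0, 0.805, 0.0, 0.0, 0.0] x 2
[0.0, 0.0, 0.805, 0.0, 0.0, 0.0] x 2
-- at (0.4114, 0.38, 0.195, 47.6)
```

>>> {"name": "move_arm", "arguments": {
  "plan": [
    [0.56,0.99,0,0,0,0.145],
    [0.56,0.99,0,0,0,0.145],
    [0.56,0.99,0,0,0,0.145],
    [0.56,0.99,0,0,0,0.145],
    [0.56,0.99,0,0,0,0.145],
    [0.56,0.99,0,0,0,0.145]
  ],
  "gripper": -0.1
}}

```text
clock: 4.5
tool_pos: [0.4637, 0.1583, 0.3553]
orientation: [0.361, 0.933, 0.0, 0.0]
contact_force: [0.2, -0.6, -0.4]
opening: 0.45
gripper_force: 0.0
```

>>> {"name": "move_arm", "arguments": {
  "plan": [
    [0.94,0.64,0,0,0,0],
    [0.94,0.64,0,0,0,0],
    [0.94,0.64,0,0,0,0],
    [0.94,0.64,0,0,0,0]
  ]
}}

```text
clock: 4.9
tool_pos: [0.4373, 0.2701, 0.3547]
orientation: [0.36, 0.933, 0.0, 0.0]
contact_force: [0.1, -0.4, -0.5]
opening: 0.45
gripper_force: 0.0
```

>>> {"name": "move_arm", "arguments": {
  "plan": [
    [0.94,0.64,0,0,0,0],
    [0.94,0.64,0,0,0,0],
    [0.94,0.64,0,0,0,0],
    [0.94,0.64,0,0,0,0],
    [0.94,0.64,0,0,0,0]
  ]
}}

```text
clock: 5.4
tool_pos: [0.4117, 0.3784, 0.3546]
orientation: [0.362, 0.932, -0.001, 0.0]
contact_force: [-0.6, 0.2, 0.0]
opening: 0.452
gripper_force: 0.0
```

```bash
python3 - <<'E'
from h import *
go((.4114,.38,.195,47.6))
c=dump('wrist','w4');dialmeas(c,(.4114,.38),.04,.026)
E
```

```text
t 5.4 [0.4117 0.3784 0.3546] yaw 47.6 F [-0.6  0.2  0. ] open 0.452
[0.007, 0.005, 0.798, -0.0, 0.0, -0.0] x 2
[0.006, 0.005, 0.798, 0.0, 0.0, 0.0] x 2
-- at (0.4114, 0.38, 0.195, 47.6)
bar ctr [0.4108 0.3796] dims 11.1 40.1 ang 317.6 wline ang 317.7 n 101 563 meanbar [0.4106 0.3798]
outline circ [0.411  0.3798 0.0254] skirt pts circ [0.4097 0.3812 0.0205]
```

Consistent. I'll descend, grip and lift.

>>> {"name": "move_arm", "arguments": {
  "plan": [
    [0,0.01,0.4,0,0,0],
    [0.01,0.01,0.8,0,0,0],
    [0.01,0.01,0.8,0,0,0],
    [0.01,0.01,0.8,0,0,0]
  ]
}}

```text
clock: 5.85
tool_pos: [0.4115, 0.3798, 0.2752]
orientation: [0.362, 0.932, -0.001, -0.0]
contact_force: [-0.3, -0.0, 0.6]
opening: 0.449
gripper_force: 0.0
```

>>> {"name": "move_arm", "arguments": {
  "plan": [
    [0,0,0.4,0,0,0],
    [0,0,0.6,0,0,0],
    [0,0,0.7,0,0,0],
    [0,0,0.78,0,0,0],
    [0,0,0.78,0,0,0],
    [0,0,0.78,0,0,0],
    [0,0,0.78,0,0,0]
  ]
}}

```text
clock: 6.55
tool_pos: [0.4116, 0.3815, 0.198]
orientation: [0.361, 0.932, 0.001, 0.0]
contact_force: [0.6, 0.1, -0.5]
opening: 0.449
gripper_force: 0.0
```

>>> {"name": "move_arm", "arguments": {
  "plan": [
    [0,0,0,0,0,0],
    [0,0,0,0,0,0],
    [0,0,0,0,0,0],
    [0,0,0,0,0,0],
    [0,0,0,0,0,0],
    [0,0,0,0,0,0],
    [0,0,0,0,0,0],
    [0,0,0,0,0,0]
  ],
  "gripper": -1,
  "force": 60
}}

```text
clock: 7.35
tool_pos: [0.4114, 0.3813, 0.1974]
orientation: [0.361, 0.932, 0.001, 0.0]
contact_force: [-0.2, 0.5, 5.5]
opening: 0.122
gripper_force: 60.8
```

>>> {"name": "move_arm", "arguments": {
  "plan": [
    [0,0,-0.3,0,0,0],
    [0,0,-0.7,0,0,0],
    [0,0,-1,0,0,0],
    [0,0,-1,0,0,0]
  ]
}}

```text
clock: 7.75
tool_pos: [0.412, 0.3819, 0.3011]
orientation: [0.361, 0.932, 0.003, 0.002]
contact_force: [-0.1, 0.7, -0.3]
opening: 0.117
gripper_force: 60.1
```

>>> {"name": "move_arm", "arguments": {
  "plan": [
    [0,0,-0.5,0,0,0],
    [0,0,-1,0,0,0],
    [0,0,-1,0,0,0],
    [0,0,-1,0,0,0],
    [0,0,-1,0,0,0]
  ]
}}

```text
clock: 8.25
tool_pos: [0.411, 0.3809, 0.3947]
orientation: [0.361, 0.932, -0.001, -0.001]
contact_force: [0.1, -0.6, -0.4]
opening: 0.125
gripper_force: 60.1
```

```bash
cat >> h.py <<'E'
def held(name,rs):
    """where the held dial sits in tool frame, as seen by the wrist camera"""
    s=read_state();c=dump('wrist',name);p=np.array(s['tool_pos']);M=R.from_quat(s['orientation']).as_matrix()
    C=cloud(c);Q=(C-p)@M   # tool frame
    hsv=cv2.cvtColor(c['p'],cv2.COLOR_RGB2HSV);v=c['p'].max(2)
    near=(np.hypot(Q[...,0],Q[...,1])<.045)&(Q[...,2]>.13)&(Q[...,2]<.2)
    b=near&(hsv[...,1]<60)&(v>130)
    print('white n',b.sum(),Q[b].mean(0).round(4) if b.any() else '')
    for z0 in np.arange(.145,.2,.005):
        k=near&(Q[...,2]>=z0)&(Q[...,2]<z0+.005)
        if k.sum()>5:print(round(z0,3),k.sum(),'x',np.percentile(Q[k][:,0],[2,98]).round(4),'y',np.percentile(Q[k][:,1],[2,98]).round(4))
    k=near&(Q[...,2]>.166)&(Q[...,2]<.186);
    if k.sum()>30: print('skirt circ',circ(Q[k&(Q[...,2]>.177)] if (k&(Q[...,2]>.177)).sum()>20 else Q[k],rs).round(4))
E
python3 - <<'E'
from h import *
go((.4114,.38,.4,51.7));held('w5',.026)
E
```

```text
t 8.25 [0.411  0.3809 0.3947] yaw 47.6 F [ 0.1 -0.6 -0.4] open 0.125
[-0.009, -0.005, -0.053, -0.001, -0.0, -0.023] x 1
-- at (0.4114, 0.38, 0.4, 51.7)
white n 869 [ 4.8e-03 -1.0e-04  1.5e-01]
0.145 375 x [-0.0093  0.0112] y [-0.0183  0.0182]
0.15 487 x [-0.0163  0.0159] y [-0.018   0.0176]
0.155 2219 x [-0.0186  0.0188] y [-0.0142  0.0146]
0.16 322 x [0.0063 0.0193] y [-0.0176  0.0173]
0.165 193 x [0.0063 0.0193] y [-0.0164  0.0166]
0.17 82 x [0.0161 0.0195] y [-0.0078  0.0056]
0.175 2739 x [-0.0034  0.024 ] y [-0.0241  0.0241]
0.18 207 x [0.0125 0.0251] y [-0.0216  0.0211]
0.185 185 x [0.0131 0.0249] y [-0.0213  0.0207]
0.19 157 x [0.0127 0.025 ] y [-0.0203  0.0216]
0.195 9 x [0.0139 0.0243] y [-0.0204  0.0207]
skirt circ [-0.0043 -0.0001  0.03  ]
```

View pics/w5.png

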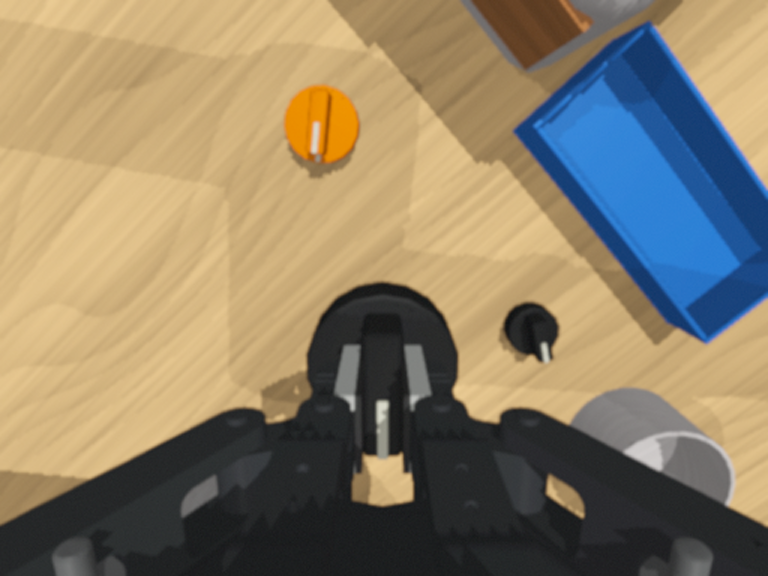

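The dial is held centred and level, with its white line towards the palm at (382,430). I'll carry it to the thick shaft.

```bash
python3 - <<'E'
from h import *
go((.487,.1197,.39,51.7),(.487,.1197,.338,51.7))
E
```

```text
t 8.3 [0.411  0.3809 0.3945] yaw 47.6 F [-0.2 -0.1 -0.7] open 0.125
[-0.774, -0.473, 0.016, -0.001, -0.0, -0.023] x 2
[-0.738, -0.526, 0.015, 0.0, 0.0, 0.0] x 2
[-0.738, -0.526, 0.015, 0.0, 0.0, 0.0] x 2
-- at (0.487, 0.1197, 0.39, 51.7)
[0.0, 0.0, 0.52, 0.0, 0.0, 0.0] x 2
-- at (0.487, 0.1197, 0.338, 51.7)
```

>>> {"name": "move_arm", "arguments": {
  "plan": [
    [-0.77,-0.47,0,0,0,-0.023],
    [-0.77,-0.47,0,0,0,-0.023],
    [-0.77,-0.47,0,0,0,-0.023],
    [-0.77,-0.47,0,0,0,-0.023]
  ]
}}

```text
clock: 8.7
tool_pos: [0.4365, 0.2936, 0.3953]
orientation: [0.328, 0.945, -0.001, -0.001]
contact_force: [1.4, -0.1, -0.7]
opening: 0.122
gripper_force: 60.0
```

>>> {"name": "move_arm", "arguments": {
  "plan": [
    [-0.74,-0.53,0,0,0,0],
    [-0.74,-0.53,0,0,0,0],
    [-0.74,-0.53,0,0,0,0]
  ]
}}

```text
clock: 9.0
tool_pos: [0.4623, 0.2048, 0.3958]
orientation: [0.329, 0.944, -0.001, -0.0]
contact_force: [-0.8, -0.0, -0.5]
opening: 0.118
gripper_force: 60.0
```

>>> {"name": "move_arm", "arguments": {
  "plan": [
    [-0.74,-0.53,0,0,0,0],
    [-0.74,-0.53,0,0,0,0],
    [-0.74,-0.53,0,0,0,0],
    [-0.74,-0.53,0,0,0,0],
    [-0.74,-0.53,0,0,0,0],
    [-0.74,-0.53,0,0,0,0]
  ]
}}

```text
clock: 9.6
tool_pos: [0.4869, 0.1209, 0.3964]
orientation: [0.326, 0.945, -0.0, -0.0]
contact_force: [0.8, 0.3, -0.5]
opening: 0.126
gripper_force: 60.1
```

```bash
python3 - <<'E'
from h import *
go((.487,.1197,.338,51.7))
E
```

```text
t 9.6 [0.4869 0.1209 0.3964] yaw 51.9 F [ 0.8  0.3 -0.5] open 0.126
[-0.008, -0.009, 0.584, -0.0, -0.0, 0.001] x 2
-- at (0.487, 0.1197, 0.338, 51.7)
```

>>> {"name": "move_arm", "arguments": {
  "plan": [
    [-0.01,-0.01,0.4,0,0,0],
    [-0.01,-0.01,0.58,0,0,0],
    [-0.01,-0.01,0.58,0,0,0],
    [-0.01,-0.01,0.58,0,0,0],
    [-0.01,-0.01,0.58,0,0,0]
  ]
}}

```text
clock: 10.1
tool_pos: [0.4876, 0.1188, 0.3402]
orientation: [0.327, 0.945, 0.001, 0.001]
contact_force: [-0.0, 0.1, -0.3]
opening: 0.122
gripper_force: 60.1
```

>>> {"name": "move_arm", "arguments": {
  "plan": [
    [0,0,0.02,0,0,0],
    [0,0,0.04,0,0,0],
    [0,0,0.06,0,0,0],
    [0,0,0.06,0,0,0],
    [0,0,0.06,0,0,0]
  ]
}}

```text
clock: 10.6
tool_pos: [0.4872, 0.1182, 0.3327]
orientation: [0.327, 0.945, -0.0, -0.0]
contact_force: [-0.3, -0.3, -1.0]
opening: 0.12
gripper_force: 60.1
```

```bash
python3 - <<'E'
from h import *
for i in range(3):
  go((.487,.1197,.317,51.7)); 
s=read_state();print(s['moment'])
E
```

```text
t 10.6 [0.4872 0.1182 0.3327] yaw 51.8 F [-0.3 -0.3 -1. ] open 0.12
[0.011, 0.011, 0.157, -0.0, -0.0, 0.0] x 1
-- at (0.487, 0.1197, 0.317, 51.7)
t 10.6 [0.4872 0.1182 0.3327] yaw 51.8 F [-0.3 -0.3 -1. ] open 0.12
[0.011, 0.011, 0.157, -0.0, -0.0, 0.0] x 1
-- at (0.487, 0.1197, 0.317, 51.7)
t 10.6 [0.4872 0.1182 0.3327] yaw 51.8 F [-0.3 -0.3 -1. ] open 0.12
[0.011, 0.011, 0.157, -0.0, -0.0, 0.0] x 1
-- at (0.487, 0.1197, 0.317, 51.7)
[ 0.02448124 -0.0342167  -0.0369027 ]
```

>>> {"name": "move_arm", "arguments": {
  "plan": [
    [0.01,0.01,0,0,0,0],
    [0.01,0.01,0,0,0,0],
    [0.01,0.01,0.01,0,0,0],
    [0.01,0.01,0.02,0,0,0],
    [0.01,0.01,0.03,0,0,0],
    [0.01,0.01,0.03,0,0,0],
    [0.01,0.01,0.03,0,0,0]
  ]
}}

```text
clock: 11.3
tool_pos: [0.4871, 0.1196, 0.3296]
orientation: [0.327, 0.945, -0.0, -0.0]
contact_force: [-0.4, 0.1, -1.4]
opening: 0.125
gripper_force: 60.1
```

```bash
python3 - <<'E'
from h import *
go((.487,.1197,.317,51.7)); s=read_state();print(s['moment'])
E
```

```text
t 11.3 [0.4871 0.1196 0.3296] yaw 51.8 F [-0.4  0.1 -1.4] open 0.125
[0.001, 0.0, 0.126, -0.0, -0.0, 0.0] x 1
-- at (0.487, 0.1197, 0.317, 51.7)
[-0.02152225  0.02696769  0.06344612]
```

>>> {"name": "move_arm", "arguments": {
  "plan": [
    [0,0,0.01,0,0,0],
    [0,0,0.02,0,0,0],
    [0,0,0.03,0,0,0],
    [0,0,0.04,0,0,0],
    [0,0,0.04,0,0,0]
  ]
}}

```text
clock: 11.8
tool_pos: [0.4872, 0.1197, 0.3259]
orientation: [0.327, 0.945, 0.0, 0.0]
contact_force: [-0.0, 0.6, 2.0]
opening: 0.119
gripper_force: 60.4
```

```bash
python3 - <<'E'
from h import *
go((.487,.1197,.317,51.7)); s=read_state();print(s['moment'])
E
```

```text
t 11.8 [0.4872 0.1197 0.3259] yaw 51.8 F [-0.   0.6  2. ] open 0.119
[0.002, -0.001, 0.089, 0.0, 0.0, 0.0] x 1
-- at (0.487, 0.1197, 0.317, 51.7)
[ 0.2091455  -0.09149123 -0.00763662]
```

>>> {"name": "move_arm", "arguments": {
  "plan": [
    [0,0,0.02,0,0,0],
    [0,0,0.04,0,0,0],
    [0,0,0.06,0,0,0],
    [0,0,0.08,0,0,0],
    [0,0,0.09,0,0,0],
    [0,0,0.09,0,0,0],
    [0,0,0.09,0,0,0]
  ]
}}

```text
clock: 12.5
tool_pos: [0.4868, 0.1197, 0.3174]
orientation: [0.327, 0.945, 0.0, -0.0]
contact_force: [-3.6, 1.8, 8.3]
opening: 0.123
gripper_force: 61.2
```

```bash
python3 - <<'E'
from h import *
go((.487,.1197,.317,51.7)); s=read_state();print(s['moment'])
E
```

```text
t 12.5 [0.4868 0.1197 0.3174] yaw 51.8 F [-3.6  1.8  8.3] open 0.123
[-0.001, 0.002, 0.004, 0.0, -0.0, 0.0] x 1
-- at (0.487, 0.1197, 0.317, 51.7)
[0.16904893 0.6881396  0.0203337 ]
```

>>> {"name": "move_arm", "arguments": {
  "plan": [
    [0,0,0.01,0,0,0],
    [0,0,0.015,0,0,0],
    [0,0,0.015,0,0,0]
  ]
}}

```text
clock: 12.8
tool_pos: [0.4866, 0.1196, 0.3174]
orientation: [0.327, 0.945, 0.001, 0.001]
contact_force: [-6.9, -0.9, 17.4]
opening: 0.121
gripper_force: 62.6
```

>>> {"name": "move_arm", "arguments": {
  "plan": [
    [0,0,0,0,0,0],
    [0,0,0,0,0,0],
    [0,0,0,0,0,0],
    [0,0,0,0,0,0],
    [0,0,0,0,0,0]
  ],
  "gripper": -0.1
}}

```text
clock: 13.3
tool_pos: [0.4871, 0.1196, 0.3148]
orientation: [0.327, 0.945, -0.0, -0.0]
contact_force: [0.4, -0.8, 0.4]
opening: 0.449
gripper_force: 0.0
```

>>> {"name": "move_arm", "arguments": {
  "plan": [
    [0,0,-0.3,0,0,0],
    [0,0,-0.7,0,0,0],
    [0,0,-0.8,0,0,0],
    [0,0,-0.8,0,0,0],
    [0,0,-0.8,0,0,0]
  ]
}}

```text
clock: 13.8
tool_pos: [0.487, 0.1196, 0.3942]
orientation: [0.327, 0.945, -0.0, -0.0]
contact_force: [0.4, 0.0, -0.2]
opening: 0.451
gripper_force: 0.0
```

```bash
python3 - <<'E'
from h import *
c=dump('wrist','w6');dialmeas(c,(.487,.12),.04,.026,z0=.12)
P=cloud(c);m=np.hypot(P[...,0]-.487,P[...,1]-.1197)<.02
z=P[m][:,2];print(np.histogram(z,np.arange(.13,.175,.003)))
go((.5318,.4260,.36,63),(.5318,.426,.276,63))
E
```

```text
bar ctr [0.4871 0.1193] dims 11.3 41.4 ang 322.1 wline ang 325.5 n 191 1010 meanbar [0.4865 0.12  ]
outline circ [0.4875 0.1194 0.0257] skirt pts circ [0.4858 0.1209 0.1404]
(array([   0,    0,   13, 1357,   30,   11,   15,   17,   18,   50,  929,
          8,    0,    0]), array([0.13 , 0.133, 0.136, 0.139, 0.142, 0.145, 0.148, 0.151, 0.154,
       0.157, 0.16 , 0.163, 0.166, 0.169, 0.172]))
t 13.85 [0.4869 0.1196 0.3936] yaw 51.8 F [ 0.4 -0.3  0.2] open 0.451
[0.514, 0.895, 0.111, -0.0, -0.0, -0.062] x 3
[0.33, 0.978, 0.112, 0.0, 0.0, 0.0] x 3
[0.33, 0.978, 0.112, 0.0, 0.0, 0.0] x 3
-- at (0.5318, 0.426, 0.36, 63)
[0.0, 0.0, 0.84, 0.0, 0.0, 0.0] x 2
-- at (0.5318, 0.426, 0.276, 63)
```

The big dial is home, with the skirt top at 140.4 and the bar top at about 161. Next is the small dial, going round the lid.

```bash
python3 - <<'E'
from h import *
go((.43,.25,.39,63),(.5318,.4260,.36,63))
E
```

```text
t 13.85 [0.4869 0.1196 0.3936] yaw 51.8 F [ 0.4 -0.3  0.2] open 0.451
[0.627, 0.336, 0.018, -0.0, -0.0, -0.062] x 2
[0.55, 0.452, 0.018, 0.0, 0.0, 0.0] x 2
-- at (0.43, 0.25, 0.39, 63)
[-0.036, 0.677, 0.1, 0.0, 0.0, 0.0] x 2
[-0.036, 0.677, 0.1, 0.0, 0.0, 0.0] x 2
[-0.036, 0.677, 0.1, 0.0, 0.0, 0.0] x 2
-- at (0.5318, 0.426, 0.36, 63)
```

>>> {"name": "move_arm", "arguments": {
  "plan": [
    [0.63,0.34,0,0,0,-0.062],
    [0.63,0.34,0,0,0,-0.062],
    [0.63,0.34,0,0,0,-0.062]
  ]
}}

```text
clock: 14.15
tool_pos: [0.4576, 0.1868, 0.3935]
orientation: [0.232, 0.973, -0.001, -0.001]
contact_force: [-0.1, -0.8, -1.0]
opening: 0.452
gripper_force: 0.0
```

>>> {"name": "move_arm", "arguments": {
  "plan": [
    [0.55,0.45,0,0,0,0],
    [0.55,0.45,0,0,0,0],
    [0.55,0.45,0,0,0,0]
  ]
}}

```text
clock: 14.45
tool_pos: [0.4295, 0.2516, 0.3939]
orientation: [0.233, 0.972, -0.001, -0.001]
contact_force: [-0.0, -0.1, -0.9]
opening: 0.452
gripper_force: 0.0
```

>>> {"name": "move_arm", "arguments": {
  "plan": [
    [-0.05,1,0.15,0,0,0],
    [-0.05,1,0.15,0,0,0],
    [-0.05,1,0.15,0,0,0]
  ]
}}

```text
clock: 14.75
tool_pos: [0.4828, 0.3398, 0.3756]
orientation: [0.234, 0.972, -0.002, -0.001]
contact_force: [0.4, 0.7, -0.9]
opening: 0.448
gripper_force: 0.0
```

>>> {"name": "move_arm", "arguments": {
  "plan": [
    [-0.06,1,0.18,0,0,0],
    [-0.06,1,0.18,0,0,0],
    [-0.06,1,0.18,0,0,0],
    [-0.06,1,0.18,0,0,0],
    [-0.06,1,0.18,0,0,0],
    [-0.06,1,0.18,0,0,0]
  ]
}}

```text
clock: 15.35
tool_pos: [0.5307, 0.422, 0.3636]
orientation: [0.235, 0.972, 0.0, 0.001]
contact_force: [1.1, -0.0, 0.2]
opening: 0.451
gripper_force: 0.0
```

```bash
python3 - <<'E'
from h import *
c=dump('wrist','w7');ctr,a=dialmeas(c,(.5318,.426),.032,.02)
go((*ctr,.1975,np.degrees(a)-270))
E
```

```text
bar ctr [0.532  0.4265] dims 11.3 32.6 ang 332.7 wline ang 329.8 n 63 423 meanbar [0.5319 0.4263]
outline circ [0.5325 0.426  0.0197] skirt pts circ [0.5306 0.4268 0.0205]
t 15.4 [0.5307 0.4221 0.3638] yaw 62.9 F [-0.5 -0.   0.5] open 0.443
[0.005, 0.021, 0.831, 0.0, 0.0, 0.001] x 2
[0.004, 0.023, 0.831, 0.0, 0.0, 0.0] x 2
-- at (np.float64(0.5319749755859375), np.float64(0.4265057678222656), 0.1975, np.float64(62.746604919433594))
```

>>> {"name": "move_arm", "arguments": {
  "plan": [
    [0,0.02,0.4,0,0,0],
    [0,0.04,0.83,0,0,0],
    [0,0.04,0.83,0,0,0],
    [0,0.04,0.83,0,0,0]
  ]
}}

```text
clock: 15.8
tool_pos: [0.5323, 0.4263, 0.2803]
orientation: [0.234, 0.972, -0.0, -0.0]
contact_force: [0.2, 0.5, 0.6]
opening: 0.448
gripper_force: 0.0
```

>>> {"name": "move_arm", "arguments": {
  "plan": [
    [0,0,0.4,0,0,0],
    [0,0,0.6,0,0,0],
    [0,0,0.75,0,0,0],
    [0,0,0.83,0,0,0],
    [0,0,0.83,0,0,0],
    [0,0,0.83,0,0,0],
    [0,0,0.83,0,0,0]
  ]
}}

```text
clock: 16.5
tool_pos: [0.5332, 0.4274, 0.1978]
orientation: [0.234, 0.972, 0.001, 0.001]
contact_force: [-0.1, -0.4, 0.4]
opening: 0.451
gripper_force: 0.0
```

>>> {"name": "move_arm", "arguments": {
  "plan": [
    [0,0,0,0,0,0],
    [0,0,0,0,0,0],
    [0,0,0,0,0,0],
    [0,0,0,0,0,0],
    [0,0,0,0,0,0],
    [0,0,0,0,0,0],
    [0,0,0,0,0,0],
    [0,0,0,0,0,0]
  ],
  "gripper": -1,
  "force": 60
}}

```text
clock: 17.3
tool_pos: [0.533, 0.4273, 0.1971]
orientation: [0.234, 0.972, 0.001, 0.0]
contact_force: [-0.0, -0.0, 5.6]
opening: 0.125
gripper_force: 60.9
```

>>> {"name": "move_arm", "arguments": {
  "plan": [
    [0,0,-0.3,0,0,0],
    [0,0,-0.7,0,0,0],
    [0,0,-1,0,0,0],
    [0,0,-1,0,0,0]
  ]
}}

```text
clock: 17.7
tool_pos: [0.5335, 0.4277, 0.3013]
orientation: [0.234, 0.972, 0.003, 0.002]
contact_force: [0.8, 0.9, 0.3]
opening: 0.117
gripper_force: 60.2
```

>>> {"name": "move_arm", "arguments": {
  "plan": [
    [0,0,-0.5,0,0,0],
    [0,0,-1,0,0,0],
    [0,0,-1,0,0,0],
    [0,0,-1,0,0,0],
    [0,0,-1,0,0,0]
  ]
}}

```text
clock: 18.2
tool_pos: [0.5327, 0.4271, 0.3941]
orientation: [0.234, 0.972, -0.001, -0.001]
contact_force: [-0.4, -0.9, -0.3]
opening: 0.123
gripper_force: 60.2
```

```bash
python3 - <<'E'
from h import *
held('w8',.02)
go((.42,.25,.395,110.7),(.4708,-.0185,.395,110.7))
E
```

```text
white n 314 [-0.0007  0.0006  0.1471]
0.145 359 x [-0.009   0.0112] y [-0.0185  0.0181]
0.15 629 x [-0.0124  0.0133] y [-0.0182  0.0177]
0.155 1681 x [-0.0143  0.0158] y [-0.0153  0.0154]
0.16 332 x [0.0062 0.0161] y [-0.0176  0.0173]
0.165 190 x [0.0064 0.0161] y [-0.0159  0.0161]
0.17 88 x [0.0132 0.0163] y [-0.0061  0.0074]
0.175 1240 x [0.0027 0.0192] y [-0.018   0.0179]
0.18 188 x [0.0081 0.0197] y [-0.0178  0.0173]
0.185 171 x [0.0084 0.0197] y [-0.0169  0.0175]
0.19 140 x [0.0081 0.0198] y [-0.0176  0.0169]
skirt circ [-0.0014 -0.0002  0.03  ]
t 18.25 [0.5326 0.427  0.3937] yaw 62.9 F [-0.1  0.1 -1.4] open 0.122
[0.066, -0.696, -0.002, -0.001, -0.001, -0.265] x 6
[0.56, -0.419, -0.004, 0.0, 0.0, 0.0] x 2
[0.56, -0.419, -0.004, 0.0, 0.0, 0.0] x 2
-- at (0.42, 0.25, 0.395, 110.7)
[0.158, -0.897, 0.0, 0.0, 0.0, 0.0] x 2
[0.158, -0.897, 0.0, 0.0, 0.0, 0.0] x 2
[0.158, -0.897, 0.0, 0.0, 0.0, 0.0] x 2
-- at (0.4708, -0.0185, 0.395, 110.7)
```

>>> {"name": "move_arm", "arguments": {
  "plan": [
    [0.07,-0.7,0,0,0,-0.265],
    [0.07,-0.7,0,0,0,-0.265],
    [0.07,-0.7,0,0,0,-0.265],
    [0.07,-0.7,0,0,0,-0.265],
    [0.07,-0.7,0,0,0,-0.265],
    [0.07,-0.7,0,0,0,-0.265],
    [0.07,-0.7,0,0,0,-0.265],
    [0.07,-0.7,0,0,0,-0.265]
  ]
}}

```text
clock: 19.05
tool_pos: [0.4946, 0.3679, 0.3949]
orientation: [-0.178, 0.984, -0.0, -0.001]
contact_force: [-0.4, 0.2, -0.0]
opening: 0.123
gripper_force: 60.2
```

>>> {"name": "move_arm", "arguments": {
  "plan": [
    [0.56,-0.42,0,0,0,0],
    [0.56,-0.42,0,0,0,0],
    [0.56,-0.42,0,0,0,0]
  ]
}}

```text
clock: 19.35
tool_pos: [0.4558, 0.3071, 0.3962]
orientation: [-0.178, 0.984, -0.0, -0.001]
contact_force: [-0.1, 0.7, 0.3]
opening: 0.122
gripper_force: 60.2
```

>>> {"name": "move_arm", "arguments": {
  "plan": [
    [0.56,-0.42,0,0,0,0],
    [0.56,-0.42,0,0,0,0],
    [0.56,-0.42,0,0,0,0]
  ]
}}

```text
clock: 19.65
tool_pos: [0.4186, 0.2486, 0.3965]
orientation: [-0.178, 0.984, -0.0, -0.0]
contact_force: [0.6, -0.1, -0.4]
opening: 0.124
gripper_force: 60.2
```

>>> {"name": "move_arm", "arguments": {
  "plan": [
    [0.16,-0.9,0,0,0,0],
    [0.16,-0.9,0,0,0,0],
    [0.16,-0.9,0,0,0,0]
  ]
}}

```text
clock: 19.95
tool_pos: [0.4374, 0.1576, 0.3963]
orientation: [-0.177, 0.984, -0.0, 0.0]
contact_force: [0.2, 1.3, -1.4]
opening: 0.124
gripper_force: 60.2
```

>>> {"name": "move_arm", "arguments": {
  "plan": [
    [0.16,-0.9,0,0,0,0],
    [0.16,-0.9,0,0,0,0],
    [0.16,-0.9,0,0,0,0]
  ]
}}

```text
clock: 20.25
tool_pos: [0.4544, 0.0677, 0.3961]
orientation: [-0.177, 0.984, -0.0, 0.0]
contact_force: [-1.0, -0.3, -1.0]
opening: 0.124
gripper_force: 60.2
```

>>> {"name": "move_arm", "arguments": {
  "plan": [
    [0.16,-0.9,0,0,0,0],
    [0.16,-0.9,0,0,0,0],
    [0.16,-0.9,0,0,0,0],
    [0.16,-0.9,0,0,0,0],
    [0.16,-0.9,0,0,0,0],
    [0.16,-0.9,0,0,0,0],
    [0.16,-0.9,0,0,0,0]
  ]
}}

```text
clock: 20.95
tool_pos: [0.4697, -0.0187, 0.3962]
orientation: [-0.18, 0.984, 0.0, 0.0]
contact_force: [-0.7, -0.6, -0.1]
opening: 0.127
gripper_force: 60.2
```

```bash
python3 - <<'E'
from h import *
go((.4714,-.0183,.338,110.7))
E
```

```text
t 20.95 [ 0.4697 -0.0187  0.3962] yaw 110.7 F [-0.7 -0.6 -0.1] open 0.127
[-0.017, -0.002, 0.582, 0.0, 0.0, 0.0] x 2
-- at (0.4714, -0.0183, 0.338, 110.7)
```

>>> {"name": "move_arm", "arguments": {
  "plan": [
    [-0.015,0,0.4,0,0,0],
    [-0.015,0,0.57,0,0,0],
    [-0.015,0,0.57,0,0,0],
    [-0.015,0,0.57,0,0,0],
    [-0.015,0,0.57,0,0,0],
    [-0.015,0,0.57,0,0,0]
  ]
}}

```text
clock: 21.55
tool_pos: [0.4715, -0.0191, 0.3405]
orientation: [-0.179, 0.984, -0.0, 0.001]
contact_force: [0.0, -0.5, 0.0]
opening: 0.126
gripper_force: 60.2
```

```bash
python3 - <<'E'
from h import *
go((.4714,-.0183,.330,110.7))
E
```

```text
t 21.55 [ 0.4715 -0.0191  0.3405] yaw 110.6 F [ 0.  -0.5  0. ] open 0.126
[-0.002, 0.008, 0.105, -0.0, 0.001, -0.0] x 1
-- at (0.4714, -0.0183, 0.33, 110.7)
```

>>> {"name": "move_arm", "arguments": {
  "plan": [
    [0,0.008,0.02,0,0,0],
    [0,0.008,0.04,0,0,0],
    [0,0.008,0.06,0,0,0],
    [0,0.008,0.08,0,0,0],
    [0,0.008,0.09,0,0,0],
    [0,0.008,0.1,0,0,0],
    [0,0.008,0.11,0,0,0],
    [0,0.008,0.11,0,0,0]
  ]
}}

```text
clock: 22.35
tool_pos: [0.4708, -0.0185, 0.328]
orientation: [-0.179, 0.984, 0.0, -0.0]
contact_force: [0.5, -0.2, -0.7]
opening: 0.123
gripper_force: 60.2
```

```bash
python3 - <<'E'
from h import *
go((.4714,-.0183,.317,110.7)); s=read_state();print(s['moment'])
E
```

```text
t 22.35 [ 0.4708 -0.0185  0.328 ] yaw 110.6 F [ 0.5 -0.2 -0.7] open 0.123
[-0.006, -0.001, 0.11, 0.0, -0.0, -0.0] x 1
-- at (0.4714, -0.0183, 0.317, 110.7)
[-0.02087597  0.01563422  0.02204547]
```

>>> {"name": "move_arm", "arguments": {
  "plan": [
    [0,0,0.02,0,0,0],
    [0,0,0.04,0,0,0],
    [0,0,0.06,0,0,0],
    [0,0,0.08,0,0,0],
    [0,0,0.1,0,0,0],
    [0,0,0.11,0,0,0],
    [0,0,0.11,0,0,0],
    [0,0,0.11,0,0,0]
  ]
}}

```text
clock: 23.15
tool_pos: [0.4709, -0.0185, 0.3171]
orientation: [-0.179, 0.984, -0.0, 0.0]
contact_force: [2.5, -0.8, -0.3]
opening: 0.124
gripper_force: 60.1
```

>>> {"name": "move_arm", "arguments": {
  "plan": [
    [0,0,0.01,0,0,0],
    [0,0,0.015,0,0,0],
    [0,0,0.015,0,0,0]
  ]
}}

```text
clock: 23.45
tool_pos: [0.4708, -0.0185, 0.317]
orientation: [-0.179, 0.984, -0.0, 0.001]
contact_force: [-1.9, -1.2, 10.0]
opening: 0.125
gripper_force: 61.5
```

>>> {"name": "move_arm", "arguments": {
  "plan": [
    [0,0,0,0,0,0],
    [0,0,0,0,0,0],
    [0,0,0,0,0,0],
    [0,0,0,0,0,0],
    [0,0,0,0,0,0]
  ],
  "gripper": -0.1
}}

```text
clock: 23.95
tool_pos: [0.4708, -0.0184, 0.3155]
orientation: [-0.179, 0.984, 0.0, -0.0]
contact_force: [0.6, -0.5, -0.2]
opening: 0.446
gripper_force: 0.0
```

>>> {"name": "move_arm", "arguments": {
  "plan": [
    [0,0,-0.3,0,0,0],
    [0,0,-0.7,0,0,0],
    [0,0,-0.8,0,0,0],
    [0,0,-0.8,0,0,0],
    [0,0,-0.8,0,0,0]
  ]
}}

```text
clock: 24.45
tool_pos: [0.4708, -0.0185, 0.3947]
orientation: [-0.179, 0.984, 0.0, -0.0]
contact_force: [-0.5, -0.6, -1.0]
opening: 0.449
gripper_force: 0.0
```

```bash
cat >> h.py <<'E'
def rams(name='scene'):
    c=cam(name);P=cloud(c);z=P[...,2];hsv=cv2.cvtColor(c['p'],cv2.COLOR_RGB2HSV)
    m=(z>.012)&(z<.2)&(P[...,0]>.3)&(P[...,0]<.95)&(P[...,1]<-.14)&(P[...,1]>-.5)
    k,l,st,ce=cv2.connectedComponentsWithStats(m.astype(np.uint8))
    for i in range(1,k):
        if st[i,4]<60: continue
        q=P[l==i];q=q[~np.isnan(q[:,2])];zt=np.percentile(q[:,2],97);t=q[q[:,2]>zt-.006]
        print(name,'zmax%.3f'%zt,'circ',circ(t).round(4),c['p'][l==i].mean(0).round())
    return c
E
python3 - <<'E'
from h import *
c=dump('wrist','w9');dialmeas(c,(.4708,-.0185),.032,.02,z0=.12)
c=rams();save(c,'s2',s=1.5);rams('side')
go((.43,-.12,.4,173.3),(.497,-.3555,.4,173.3))
E
```

```text
bar ctr [ 0.4711 -0.0192] dims 33.1 11.5 ang 20.9 wline ang 21.3 n 106 830 meanbar [ 0.4705 -0.0193]
outline circ [ 0.4715 -0.0188  0.0201] skirt pts circ [ 0.4689 -0.0197  0.1405]
scene zmax0.078 circ [ 0.4808 -0.2612  0.0131] [128. 123. 115.]
scene zmax0.044 circ [ 0.3786 -0.3969  0.029 ] [42. 99. 52.]
scene zmax0.121 circ [ 0.7589 -0.2562  0.0428] [161. 163. 147.]
scene zmax0.044 circ [ 0.4824 -0.3866  0.0292] [160. 156. 145.]
scene zmax0.044 circ [ 0.6369 -0.3131  0.0291] [157. 153. 143.]
scene zmax0.112 circ [ 0.6312 -0.4349  0.0226] [167. 165. 160.]
scene zmax0.093 circ [ 0.8884 -0.3709  0.0262] [55. 57. 51.]
side zmax0.121 circ [ 0.7584 -0.2528  0.0426] [100.  98.  85.]
side zmax0.114 circ [ 0.5998 -0.4426  0.0594] [125. 121. 112.]
side zmax0.078 circ [ 0.4803 -0.2578  0.013 ] [130. 126. 116.]
side zmax0.045 circ [ 0.6375 -0.3097  0.0295] [130. 127. 116.]
side zmax0.046 circ [ 0.3785 -0.3939  0.0293] [51. 91. 52.]
t 24.6 [ 0.4705 -0.0184  0.3941] yaw 110.6 F [0.8 0.1 0.4] open 0.45
[0.737, -0.807, -0.058, 0.001, -0.001, -0.348] x 8
-- at (0.43, -0.12, 0.4, 173.3)
[0.754, -0.313, 0.0, 0.0, 0.0, 0.0] x 2
[0.754, -0.313, 0.0, 0.0, 0.0, 0.0] x 2
[0.754, -0.313, 0.0, 0.0, 0.0, 0.0] x 2
-- at (0.497, -0.3555, 0.4, 173.3)
```

Both dials are home. Ramekin A was knocked to (0.482,-0.387). I'll go above it and re-measure.

>>> {"name": "move_arm", "arguments": {
  "plan": [
    [0.75,-0.75,0,0,0,-0.348],
    [0.75,-0.75,0,0,0,-0.348],
    [0.75,-0.75,0,0,0,-0.348],
    [0.75,-0.75,0,0,0,-0.348],
    [0.75,-0.75,0,0,0,-0.348],
    [0.75,-0.75,0,0,0,-0.348],
    [0.75,-0.75,0,0,0,-0.348],
    [0.75,-0.75,0,0,0,-0.348],
    [0.75,-0.75,0,0,0,-0.348]
  ],
  "gripper": 1
}}

```text
clock: 25.5
tool_pos: [0.4269, -0.1151, 0.3947]
orientation: [-0.664, 0.747, 0.001, -0.0]
contact_force: [0.5, 0.3, 0.5]
opening: 0.999
gripper_force: 0.0
```

>>> {"name": "move_arm", "arguments": {
  "plan": [
    [0.85,-0.25,0,0,0,0],
    [0.85,-0.25,0,0,0,0],
    [0.85,-0.25,0,0,0,0]
  ]
}}

```text
clock: 25.8
tool_pos: [0.4425, -0.2054, 0.3945]
orientation: [-0.662, 0.749, 0.0, -0.001]
contact_force: [0.2, -0.4, 0.2]
opening: 1.004
gripper_force: 0.0
```

>>> {"name": "move_arm", "arguments": {
  "plan": [
    [0.85,-0.25,0,0,0,0],
    [0.85,-0.25,0,0,0,0],
    [0.85,-0.25,0,0,0,0]
  ]
}}

```text
clock: 26.1
tool_pos: [0.4573, -0.2927, 0.3941]
orientation: [-0.662, 0.749, 0.001, -0.001]
contact_force: [1.0, 0.6, -0.4]
opening: 1.001
gripper_force: 0.0
```

>>> {"name": "move_arm", "arguments": {
  "plan": [
    [0.85,-0.25,0,0,0,0],
    [0.85,-0.25,0,0,0,0],
    [0.85,-0.25,0,0,0,0],
    [0.85,-0.25,0,0,0,0],
    [0.85,-0.25,0,0,0,0],
    [0.85,-0.25,0,0,0,0]
  ]
}}

```text
clock: 26.7
tool_pos: [0.4717, -0.3757, 0.3961]
orientation: [-0.665, 0.747, -0.0, 0.0]
contact_force: [0.1, 0.3, -0.8]
opening: 1.003
gripper_force: 0.0
```

```bash
python3 - <<'E'
from h import *
c=dump('wrist','w10');P=cloud(c)
for xy in((.4824,-.3866),(.637,-.312)):
    m=(np.hypot(P[...,0]-xy[0],P[...,1]-xy[1])<.05)&(P[...,2]>.036)&(P[...,2]<.05);print(m.sum(),circ(P[m]).round(4) if m.sum()>20 else '')
rams()
go((.4824,-.3866,.18,173.3))
E
```

```text
868 [ 0.4826 -0.3859  0.0288]
636 [ 0.6358 -0.3139  0.0289]
scene zmax0.078 circ [ 0.4808 -0.2616  0.0126] [163. 155. 143.]
scene zmax0.044 circ [ 0.3788 -0.3969  0.0291] [37. 90. 47.]
scene zmax0.121 circ [ 0.7587 -0.2561  0.0427] [158. 160. 146.]
scene zmax0.044 circ [ 0.4824 -0.3867  0.0292] [161. 157. 146.]
scene zmax0.045 circ [ 0.6371 -0.3131  0.029 ] [162. 158. 147.]
scene zmax0.112 circ [ 0.6307 -0.4343  0.0227] [168. 166. 161.]
scene zmax0.093 circ [ 0.8838 -0.3707  0.0282] [55. 57. 51.]
t 26.8 [ 0.4717 -0.376   0.3962] yaw 173.3 F [0.6 0.5 1.2] open 1.001
[0.031, -0.039, 0.721, -0.0, -0.0, 0.0] x 2
[0.031, -0.04, 0.721, 0.0, 0.0, 0.0] x 2
[0.031, -0.04, 0.721, 0.0, 0.0, 0.0] x 2
-- at (0.4824, -0.3866, 0.18, 173.3)
```

View pics/w10.png

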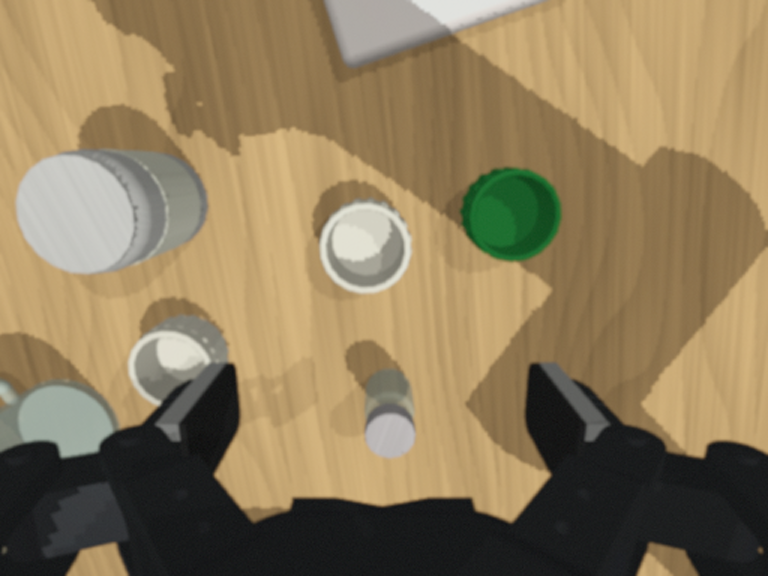

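The view shows ramekin A at (365,247), ramekin B at (170,365), the green decoy at (512,213) and salt at (388,430). There are only two white ramekins. I'll descend and grip.

>>> {"name": "move_arm", "arguments": {
  "plan": [
    [0.09,-0.12,0.4,0,0,0],
    [0.09,-0.12,0.9,0,0,0],
    [0.09,-0.12,1,0,0,0],
    [0.09,-0.12,1,0,0,0]
  ]
}}

```text
clock: 27.2
tool_pos: [0.482, -0.3866, 0.2944]
orientation: [-0.665, 0.747, 0.002, -0.0]
contact_force: [-0.5, -0.4, 0.7]
opening: 1.001
gripper_force: 0.0
```

>>> {"name": "move_arm", "arguments": {
  "plan": [
    [0,0,0.4,0,0,0],
    [0,0,0.6,0,0,0],
    [0,0,0.6,0,0,0],
    [0,0,0.6,0,0,0],
    [0,0,0.6,0,0,0],
    [0,0,0.6,0,0,0]
  ]
}}

```text
clock: 27.8
tool_pos: [0.4832, -0.3879, 0.2381]
orientation: [-0.664, 0.747, -0.002, 0.0]
contact_force: [0.0, 0.3, 0.1]
opening: 0.998
gripper_force: 0.0
```

```bash
python3 - <<'E'
from h import *
go((.4825,-.3863,.18,173.3))
E
```

```text
t 27.8 [ 0.4832 -0.3879  0.2381] yaw 173.3 F [0.  0.3 0.1] open 0.998
[-0.016, 0.01, 0.581, -0.001, -0.001, -0.0] x 2
-- at (0.4825, -0.3863, 0.18, 173.3)
```

>>> {"name": "move_arm", "arguments": {
  "plan": [
    [-0.01,0.01,0.3,0,0,0],
    [-0.015,0.01,0.5,0,0,0],
    [-0.015,0.01,0.58,0,0,0],
    [-0.015,0.01,0.58,0,0,0],
    [-0.015,0.01,0.58,0,0,0],
    [-0.015,0.01,0.58,0,0,0]
  ]
}}

```text
clock: 28.4
tool_pos: [0.4823, -0.3863, 0.1792]
orientation: [-0.664, 0.747, -0.001, 0.0]
contact_force: [-0.1, -0.2, -0.0]
opening: 0.998
gripper_force: 0.0
```

>>> {"name": "move_arm", "arguments": {
  "plan": [
    [0,0,0,0,0,0],
    [0,0,0,0,0,0],
    [0,0,0,0,0,0],
    [0,0,0,0,0,0],
    [0,0,0,0,0,0],
    [0,0,0,0,0,0],
    [0,0,0,0,0,0],
    [0,0,0,0,0,0]
  ],
  "gripper": -1,
  "force": 40
}}

```text
clock: 29.2
tool_pos: [0.4821, -0.3861, 0.1789]
orientation: [-0.664, 0.747, -0.001, 0.0]
contact_force: [0.1, 0.7, 5.9]
opening: 0.725
gripper_force: 43.8
```

>>> {"name": "move_arm", "arguments": {
  "plan": [
    [0,0,-0.2,0,0,0],
    [0,0,-0.6,0,0,0],
    [0,0,-1,0,0,0],
    [0,0,-1,0,0,0],
    [0,0,-1,0,0,0]
  ]
}}

```text
clock: 29.7
tool_pos: [0.482, -0.386, 0.2786]
orientation: [-0.664, 0.747, -0.001, 0.0]
contact_force: [-0.3, -0.1, -2.7]
opening: 0.725
gripper_force: 44.3
```

>>> {"name": "move_arm", "arguments": {
  "plan": [
    [0,0,-0.4,0,0,0],
    [0,0,-0.8,0,0,0],
    [0,0,-1,0,0,0],
    [0,0,-1,0,0,0],
    [0,0,-1,0,0,0]
  ]
}}

```text
clock: 30.2
tool_pos: [0.4817, -0.3858, 0.3756]
orientation: [-0.664, 0.747, 0.001, -0.0]
contact_force: [-0.5, 0.7, -1.4]
opening: 0.723
gripper_force: 44.8
```

```bash
cat >> h.py <<'E'
O=np.array([.5663,.0403]);YAW=-6.7
def mw(x,y):
    a=np.radians(YAW);return O+np.array([x*np.cos(a)-y*np.sin(a),x*np.sin(a)+y*np.cos(a)])
E
python3 - <<'E'
from h import *
t=mw(.05,.055);print(t)
go((.45,-.2,.37,173.3),(*mw(-.1,.0),.37,173.3),(*t,.37,173.3),(*t,.243,173.3))
E
```

```text
[0.62237542 0.08909085]
t 30.2 [ 0.4817 -0.3858  0.3756] yaw 173.3 F [-0.5  0.7 -1.4] open 0.723
[-0.904, 0.266, 0.03, 0.001, 0.0, -0.0] x 2
[-0.904, 0.266, 0.028, 0.0, 0.0, 0.0] x 2
-- at (0.45, -0.2, 0.37, 173.3)
[-0.841, 0.042, 0.0, 0.0, 0.0, 0.0] x 2
[-0.841, 0.042, 0.0, 0.0, 0.0, 0.0] x 2
[-0.841, 0.042, 0.0, 0.0, 0.0, 0.0] x 2
-- at (np.float64(0.4669829350461514), np.float64(0.05196707370993332), 0.37, 173.3)
[-0.275, -0.75, 0.0, 0.0, 0.0, 0.0] x 2
[-0.275, -0.75, 0.0, 0.0, 0.0, 0.0] x 2
-- at (np.float64(0.6223754230173877), np.float64(0.08909084886965007), 0.37, 173.3)
[0.0, 0.0, 0.635, 0.0, 0.0, 0.0] x 2
[0.0, 0.0, 0.635, 0.0, 0.0, 0.0] x 2
-- at (np.float64(0.6223754230173877), np.float64(0.08909084886965007), 0.243, 173.3)
```

>>> {"name": "move_arm", "arguments": {
  "plan": [
    [-0.5,-0.08,0,0,0,0],
    [-0.98,-0.17,0,0,0,0],
    [-0.98,-0.17,0,0,0,0]
  ]
}}

```text
clock: 30.5
tool_pos: [0.5108, -0.2861, 0.3747]
orientation: [-0.666, 0.746, 0.003, 0.0]
contact_force: [-0.7, -0.1, -0.9]
opening: 0.721
gripper_force: 44.7
```

>>> {"name": "move_arm", "arguments": {
  "plan": [
    [-0.98,-0.17,0,0,0,0],
    [-0.98,-0.17,0,0,0,0],
    [-0.98,-0.17,0,0,0,0]
  ]
}}

```text
clock: 30.8
tool_pos: [0.5392, -0.1909, 0.3749]
orientation: [-0.667, 0.745, 0.002, -0.0]
contact_force: [1.0, -0.6, -1.3]
opening: 0.722
gripper_force: 44.7
```

>>> {"name": "move_arm", "arguments": {
  "plan": [
    [-0.98,-0.17,0,0,0,0],
    [-0.98,-0.17,0,0,0,0],
    [-0.98,-0.17,0,0,0,0]
  ]
}}

```text
clock: 31.1
tool_pos: [0.5676, -0.0959, 0.3749]
orientation: [-0.666, 0.746, 0.002, -0.001]
contact_force: [-1.2, -0.4, -1.6]
opening: 0.724
gripper_force: 44.7
```

>>> {"name": "move_arm", "arguments": {
  "plan": [
    [-0.98,-0.17,0,0,0,0],
    [-0.98,-0.17,0,0,0,0],
    [-0.98,-0.17,0,0,0,0]
  ]
}}

```text
clock: 31.4
tool_pos: [0.5961, -0.0008, 0.3748]
orientation: [-0.666, 0.746, 0.002, -0.001]
contact_force: [0.2, 0.2, -1.9]
opening: 0.721
gripper_force: 44.7
```

>>> {"name": "move_arm", "arguments": {
  "plan": [
    [-0.5,-0.08,0,0,0,0],
    [-0.94,-0.17,0,0,0,0],
    [-0.94,-0.17,0,0,0,0],
    [-0.94,-0.17,0,0,0,0],
    [-0.94,-0.17,0,0,0,0]
  ]
}}

```text
clock: 31.9
tool_pos: [0.6229, 0.0856, 0.3763]
orientation: [-0.664, 0.748, 0.0, -0.001]
contact_force: [-0.4, -1.1, -0.7]
opening: 0.724
gripper_force: 44.7
```

```bash
python3 - <<'E'
from h import *
t=mw(.05,.055);go((*t,.243,173.3));c=dump('wrist','w11')
E
```

```text
t 31.9 [0.6229 0.0856 0.3763] yaw 173.2 F [-0.4 -1.1 -0.7] open 0.724
[-0.018, 0.003, 0.667, 0.001, -0.0, -0.0] x 2
[-0.017, 0.004, 0.667, 0.0, 0.0, 0.0] x 2
-- at (np.float64(0.6223754230173877), np.float64(0.08909084886965007), 0.243, 173.3)
```

View pics/w11.png

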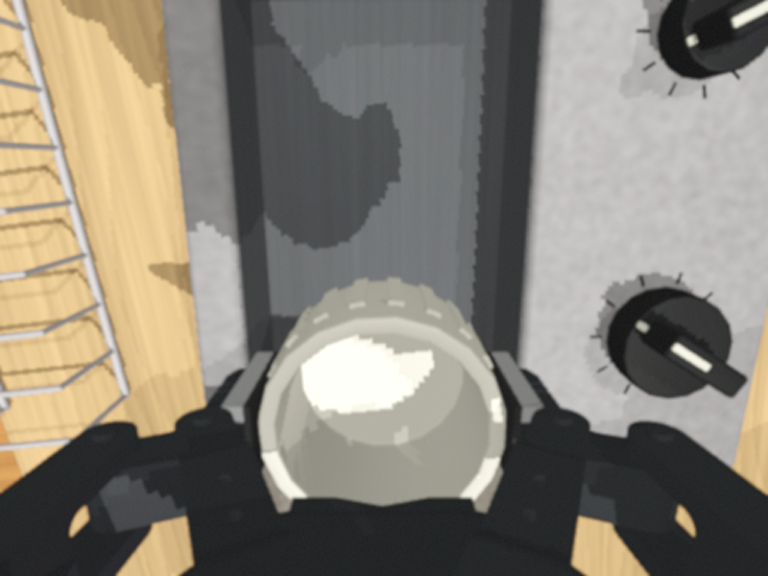

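The ramekin is centred over the chamber (walls at columns 230 and 540, ramekin at 383). I'll lower it.

>>> {"name": "move_arm", "arguments": {
  "plan": [
    [-0.03,0,0.3,0,0,0],
    [-0.03,0,0.6,0,0,0],
    [-0.03,0,0.8,0,0,0],
    [-0.03,0,0.8,0,0,0],
    [-0.03,0,0.8,0,0,0]
  ]
}}

```text
clock: 32.45
tool_pos: [0.6233, 0.0887, 0.2981]
orientation: [-0.664, 0.748, 0.0, -0.0]
contact_force: [-1.1, 0.8, -0.1]
opening: 0.723
gripper_force: 44.7
```

>>> {"name": "move_arm", "arguments": {
  "plan": [
    [0,0,0.2,0,0,0],
    [0,0,0.4,0,0,0],
    [0,0,0.5,0,0,0],
    [0,0,0.53,0,0,0],
    [0,0,0.53,0,0,0],
    [0,0,0.53,0,0,0],
    [0,0,0.53,0,0,0]
  ]
}}

```text
clock: 33.15
tool_pos: [0.6238, 0.0899, 0.2459]
orientation: [-0.664, 0.747, -0.0, 0.001]
contact_force: [-0.2, 0.8, -1.5]
opening: 0.721
gripper_force: 44.7
```

```bash
python3 - <<'E'
from h import *
t=mw(.05,.055);go((*t,.242,173.3))
E
```

```text
t 33.15 [0.6238 0.0899 0.2459] yaw 173.3 F [-0.2  0.8 -1.5] open 0.721
[0.01, 0.013, 0.039, -0.001, 0.0, -0.0] x 1
-- at (np.float64(0.6223754230173877), np.float64(0.08909084886965007), 0.242, 173.3)
```

>>> {"name": "move_arm", "arguments": {
  "plan": [
    [0,0,0.02,0,0,0],
    [0,0,0.04,0,0,0],
    [0,0,0.05,0,0,0],
    [0,0,0.05,0,0,0]
  ]
}}

```text
clock: 33.55
tool_pos: [0.6234, 0.0899, 0.241]
orientation: [-0.664, 0.747, -0.0, 0.001]
contact_force: [-2.5, -0.9, 5.5]
opening: 0.728
gripper_force: 45.3
```

>>> {"name": "move_arm", "arguments": {
  "plan": [
    [0,0,0,0,0,0],
    [0,0,0,0,0,0],
    [0,0,0,0,0,0],
    [0,0,0,0,0,0],
    [0,0,0,0,0,0]
  ],
  "gripper": 0.95
}}

```text
clock: 34.05
tool_pos: [0.6234, 0.0898, 0.2395]
orientation: [-0.664, 0.747, 0.0, -0.0]
contact_force: [0.2, 0.7, 0.4]
opening: 0.973
gripper_force: 0.0
```

>>> {"name": "move_arm", "arguments": {
  "plan": [
    [0,0,-0.2,0,0,0],
    [0,0,-0.5,0,0,0],
    [0,0,-0.95,0,0,0],
    [0,0,-1,0,0,0],
    [0,0,-1,0,0,0]
  ]
}}

```text
clock: 34.55
tool_pos: [0.6238, 0.0899, 0.3416]
orientation: [-0.664, 0.747, -0.001, 0.002]
contact_force: [-0.1, 0.0, -0.1]
opening: 0.972
gripper_force: 0.0
```

```bash
python3 - <<'E'
from h import *
b=[.637,-.3125]
go((.6238,.09,.38,173.3),(*b,.38,173.3),(*b,.18,173.3));rams()
E
```

```text
t 34.55 [0.6238 0.0899 0.3416] yaw 173.3 F [-0.1  0.  -0.1] open 0.972
[-0.001, -0.001, -0.384, -0.001, 0.0, -0.0] x 1
-- at (0.6238, 0.09, 0.38, 173.3)
[0.996, -0.15, 0.0, 0.0, 0.0, 0.0] x 3
[0.996, -0.15, 0.0, 0.0, 0.0, 0.0] x 3
[0.996, -0.15, 0.0, 0.0, 0.0, 0.0] x 3
[0.996, -0.15, 0.0, 0.0, 0.0, 0.0] x 3
-- at (0.637, -0.3125, 0.38, 173.3)
[0.0, 0.0, 1.0, 0.0, 0.0, 0.0] x 2
[0.0, 0.0, 1.0, 0.0, 0.0, 0.0] x 3
-- at (0.637, -0.3125, 0.18, 173.3)
scene zmax0.078 circ [ 0.4806 -0.2611  0.0127] [153. 148. 138.]
scene zmax0.044 circ [ 0.3786 -0.3969  0.0291] [ 43. 101.  53.]
scene zmax0.121 circ [ 0.7586 -0.2563  0.0427] [154. 157. 144.]
scene zmax0.045 circ [ 0.6372 -0.3132  0.0292] [166. 163. 152.]
scene zmax0.112 circ [ 0.6307 -0.4343  0.0226] [170. 168. 163.]
scene zmax0.093 circ [ 0.8776 -0.3698  0.032 ] [56. 58. 52.]
```

>>> {"name": "move_arm", "arguments": {
  "plan": [
    [0.4,-0.06,-0.38,0,0,0],
    [1,-0.15,-0.38,0,0,0],
    [1,-0.15,-0.38,0,0,0],
    [1,-0.15,-0.38,0,0,0]
  ]
}}

```text
clock: 35.0
tool_pos: [0.6265, -0.0133, 0.3758]
orientation: [-0.663, 0.748, 0.001, -0.001]
contact_force: [0.1, 0.3, -0.7]
opening: 0.971
gripper_force: 0.0
```

>>> {"name": "move_arm", "arguments": {
  "plan": [
    [1,-0.15,0,0,0,0],
    [1,-0.15,0,0,0,0],
    [1,-0.15,0,0,0,0]
  ]
}}

```text
clock: 35.3
tool_pos: [0.6297, -0.1157, 0.3754]
orientation: [-0.663, 0.749, 0.001, -0.001]
contact_force: [1.0, 0.5, 0.3]
opening: 0.972
gripper_force: 0.0
```

>>> {"name": "move_arm", "arguments": {
  "plan": [
    [1,-0.15,0,0,0,0],
    [1,-0.15,0,0,0,0],
    [1,-0.15,0,0,0,0]
  ]
}}

```text
clock: 35.6
tool_pos: [0.633, -0.2167, 0.3752]
orientation: [-0.663, 0.749, 0.001, -0.001]
contact_force: [1.4, 0.6, -1.1]
opening: 0.974
gripper_force: 0.0
```

>>> {"name": "move_arm", "arguments": {
  "plan": [
    [1,-0.15,0,0,0,0],
    [1,-0.15,0,0,0,0],
    [1,-0.15,0,0,0,0],
    [1,-0.15,0,0,0,0],
    [1,-0.15,0,0,0,0],
    [1,-0.15,0,0,0,0]
  ],
  "gripper": 1
}}

```text
clock: 36.2
tool_pos: [0.6366, -0.3125, 0.3776]
orientation: [-0.665, 0.747, 0.0, 0.0]
contact_force: [0.3, -0.4, 0.3]
opening: 1.002
gripper_force: 0.0
```

```bash
python3 - <<'E'
from h import *
c=dump('wrist','w12');P=cloud(c)
xy=(.637,-.3135);m=(np.hypot(P[...,0]-xy[0],P[...,1]-xy[1])<.05)&(P[...,2]>.036)&(P[...,2]<.05);x=circ(P[m]);print(m.sum(),x.round(4))
go((.6365,-.3133,.18,173.3))
E
```

```text
949 [ 0.6369 -0.3127  0.0288]
t 36.25 [ 0.6365 -0.3126  0.3779] yaw 173.4 F [-0.1 -0.6  0.8] open 0.996
[0.004, -0.0, 0.989, 0.0, 0.0, 0.001] x 2
[0.004, -0.0, 0.989, 0.0, 0.0, 0.0] x 2
-- at (0.6365, -0.3133, 0.18, 173.3)
```

>>> {"name": "move_arm", "arguments": {
  "plan": [
    [0,0,0.4,0,0,0],
    [0,0,0.8,0,0,0],
    [0,0,0.99,0,0,0],
    [0,0,0.99,0,0,0]
  ]
}}

```text
clock: 36.65
tool_pos: [0.6354, -0.3128, 0.2751]
orientation: [-0.665, 0.747, 0.003, -0.001]
contact_force: [0.3, 0.1, -0.8]
opening: 0.999
gripper_force: 0.0
```

>>> {"name": "move_arm", "arguments": {
  "plan": [
    [0,0,0.4,0,0,0],
    [0,0,0.7,0,0,0],
    [0,0,0.9,0,0,0],
    [0,0,0.99,0,0,0],
    [0,0,0.99,0,0,0],
    [0,0,0.99,0,0,0],
    [0,0,0.99,0,0,0]
  ]
}}

```text
clock: 37.35
tool_pos: [0.6369, -0.3146, 0.1819]
orientation: [-0.665, 0.747, -0.001, 0.001]
contact_force: [-0.7, 0.1, 0.4]
opening: 1.001
gripper_force: 0.0
```

>>> {"name": "move_arm", "arguments": {
  "plan": [
    [0,0,0,0,0,0],
    [0,0,0,0,0,0],
    [0,0,0,0,0,0],
    [0,0,0,0,0,0],
    [0,0,0,0,0,0],
    [0,0,0,0,0,0],
    [0,0,0,0,0,0],
    [0,0,0,0,0,0]
  ],
  "gripper": -1,
  "force": 40
}}

```text
clock: 38.15
tool_pos: [0.6365, -0.3146, 0.1813]
orientation: [-0.664, 0.747, -0.001, 0.0]
contact_force: [-1.2, -0.1, 5.7]
opening: 0.734
gripper_force: 44.2
```

>>> {"name": "move_arm", "arguments": {
  "plan": [
    [0,0,-0.2,0,0,0],
    [0,0,-0.6,0,0,0],
    [0,0,-1,0,0,0],
    [0,0,-1,0,0,0],
    [0,0,-1,0,0,0]
  ]
}}

```text
clock: 38.65
tool_pos: [0.6364, -0.3146, 0.281]
orientation: [-0.664, 0.747, -0.001, 0.0]
contact_force: [0.3, -0.0, -2.0]
opening: 0.734
gripper_force: 44.5
```

>>> {"name": "move_arm", "arguments": {
  "plan": [
    [0,0,-0.4,0,0,0],
    [0,0,-0.8,0,0,0],
    [0,0,-1,0,0,0],
    [0,0,-1,0,0,0],
    [0,0,-1,0,0,0]
  ]
}}

```text
clock: 39.15
tool_pos: [0.6362, -0.3145, 0.3774]
orientation: [-0.664, 0.747, 0.001, -0.0]
contact_force: [0.4, -0.3, -1.6]
opening: 0.727
gripper_force: 45.0
```

```bash
python3 - <<'E'
from h import *
t=mw(.05,-.04);print(t);go((*t,.376,173.3),(*t,.243,173.3))
E
```

```text
[ 0.6112917  -0.00526036]
t 39.15 [ 0.6362 -0.3145  0.3774] yaw 173.3 F [ 0.4 -0.3 -1.6] open 0.727
[-0.76, 0.152, 0.005, 0.001, 0.0, -0.0] x 2
[-0.76, 0.152, 0.004, 0.0, 0.0, 0.0] x 2
[-0.76, 0.152, 0.004, 0.0, 0.0, 0.0] x 2
[-0.76, 0.152, 0.004, 0.0, 0.0, 0.0] x 2
-- at (np.float64(0.611291702992951), np.float64(-0.005260362836506105), 0.376, 173.3)
[0.0, -0.0, 0.665, 0.0, 0.0, 0.0] x 2
[0.0, -0.0, 0.665, 0.0, 0.0, 0.0] x 2
-- at (np.float64(0.611291702992951), np.float64(-0.005260362836506105), 0.243, 173.3)
```

>>> {"name": "move_arm", "arguments": {
  "plan": [
    [-0.4,0.08,0,0,0,0],
    [-0.76,0.15,0,0,0,0],
    [-0.76,0.15,0,0,0,0]
  ]
}}

```text
clock: 39.45
tool_pos: [0.6297, -0.2335, 0.3768]
orientation: [-0.666, 0.746, 0.003, -0.001]
contact_force: [-1.8, -0.4, -0.7]
opening: 0.73
gripper_force: 45.0
```

>>> {"name": "move_arm", "arguments": {
  "plan": [
    [-0.76,0.15,0,0,0,0],
    [-0.76,0.15,0,0,0,0],
    [-0.76,0.15,0,0,0,0]
  ]
}}

```text
clock: 39.75
tool_pos: [0.6237, -0.1572, 0.3773]
orientation: [-0.666, 0.746, 0.002, -0.001]
contact_force: [0.3, -0.1, -2.3]
opening: 0.731
gripper_force: 45.0
```

>>> {"name": "move_arm", "arguments": {
  "plan": [
    [-0.76,0.15,0,0,0,0],
    [-0.76,0.15,0,0,0,0],
    [-0.76,0.15,0,0,0,0]
  ]
}}

```text
clock: 40.05
tool_pos: [0.6179, -0.0806, 0.3777]
orientation: [-0.666, 0.746, 0.001, -0.001]
contact_force: [-0.1, -0.1, -1.0]
opening: 0.728
gripper_force: 44.9
```

>>> {"name": "move_arm", "arguments": {
  "plan": [
    [-0.5,0.08,0,0,0,0],
    [-0.76,0.15,0,0,0,0],
    [-0.76,0.15,0,0,0,0],
    [-0.76,0.15,0,0,0,0],
    [-0.76,0.15,0,0,0,0]
  ]
}}

```text
clock: 40.55
tool_pos: [0.6124, -0.0068, 0.3787]
orientation: [-0.664, 0.748, 0.0, -0.001]
contact_force: [-0.4, -0.5, -2.3]
opening: 0.736
gripper_force: 44.9
```

>>> {"name": "move_arm", "arguments": {
  "plan": [
    [0,0,0.3,0,0,0],
    [0,0,0.6,0,0,0],
    [0,0,0.8,0,0,0],
    [0,0,0.8,0,0,0],
    [0,0,0.8,0,0,0]
  ]
}}

```text
clock: 41.05
tool_pos: [0.6123, -0.0066, 0.2998]
orientation: [-0.664, 0.748, 0.0, -0.0]
contact_force: [0.7, -0.3, -0.7]
opening: 0.728
gripper_force: 44.9
```

```bash
python3 - <<'E'
from h import *
t=mw(.05,-.04);go((*t,.243,173.3))
E
```

```text
t 41.05 [ 0.6123 -0.0066  0.2998] yaw 173.2 F [ 0.7 -0.3 -0.7] open 0.728
[-0.012, 0.011, 0.568, 0.0, -0.0, -0.001] x 2
-- at (np.float64(0.611291702992951), np.float64(-0.005260362836506105), 0.243, 173.3)
```

>>> {"name": "move_arm", "arguments": {
  "plan": [
    [0,0,0.2,0,0,0],
    [0,0,0.4,0,0,0],
    [0,0,0.5,0,0,0],
    [0,0,0.54,0,0,0],
    [0,0,0.57,0,0,0],
    [0,0,0.58,0,0,0],
    [0,0,0.58,0,0,0]
  ]
}}

```text
clock: 41.75
tool_pos: [0.6125, -0.0056, 0.2433]
orientation: [-0.664, 0.747, -0.001, 0.001]
contact_force: [-0.9, -1.1, 4.5]
opening: 0.731
gripper_force: 45.4
```

>>> {"name": "move_arm", "arguments": {
  "plan": [
    [0,0,0,0,0,0],
    [0,0,0,0,0,0],
    [0,0,0,0,0,0],
    [0,0,0,0,0,0],
    [0,0,0,0,0,0]
  ],
  "gripper": 0.95
}}

```text
clock: 42.25
tool_pos: [0.6122, -0.0054, 0.2416]
orientation: [-0.664, 0.747, 0.0, -0.0]
contact_force: [-1.2, 0.5, 0.8]
opening: 0.973
gripper_force: 0.0
```

>>> {"name": "move_arm", "arguments": {
  "plan": [
    [0,0,-0.2,0,0,0],
    [0,0,-0.5,0,0,0],
    [0,0,-0.95,0,0,0],
    [0,0,-1,0,0,0],
    [0,0,-1,0,0,0]
  ]
}}

```text
clock: 42.75
tool_pos: [0.6126, -0.0055, 0.3435]
orientation: [-0.664, 0.747, -0.001, 0.001]
contact_force: [0.4, -1.2, -0.9]
opening: 0.978
gripper_force: 0.0
```

>>> {"name": "move_arm", "arguments": {
  "plan": [
    [0.1,0.4,-0.5,0,0,0],
    [0.3,0.8,-0.8,0,0,0],
    [0.3,0.8,-0.8,0,0,0],
    [0.3,0.8,-0.8,0,0,0],
    [0.3,0.8,-0.8,0,0,0],
    [0.3,0.8,-0.8,0,0,0]
  ],
  "gripper": -1
}}

```text
clock: 43.35
tool_pos: [0.53, -0.0258, 0.4195]
orientation: [-0.665, 0.747, 0.001, -0.001]
contact_force: [0.6, 0.3, -0.9]
opening: 0.002
gripper_force: 0.0
```

```bash
python3 - <<'E'
from h import *
go((.45,.0,.45,173.3))
a=np.radians(YAW);Rm=np.array([[np.cos(a),-np.sin(a)],[np.sin(a),np.cos(a)]])
c=dump('scene','s3');P=cloud(c)
M=P.copy();M[...,:2]=(P[...,:2]-O)@Rm
# ramekin rims: white, z .095-.11 in the chamber
m=(M[...,2]>.096)&(M[...,2]<.112)&(M[...,0]>-.015)&(M[...,0]<.115)&(M[...,1]>-.095)&(M[...,1]<.115)&(c['p'].max(2)>120)
k,l,st,_=cv2.connectedComponentsWithStats(m.astype(np.uint8))
for i in range(1,k):
    if st[i,4]>20: print('rim',st[i,4],circ(M[l==i],.029).round(4),M[l==i][:,2].max())
# lid
for n in('scene','side'):
    c=cam(n);P=cloud(c);M=P.copy();M[...,:2]=(P[...,:2]-O)@Rm
    q=M[(M[...,2]>.15)&(M[...,2]<.4)&(M[...,0]>-.02)&(M[...,0]<.12)&(M[...,1]>.08)&(M[...,1]<.25)]
    for z in(.16,.2,.25,.3,.35): 
        t=q[abs(q[:,2]-z)<.01]; print(n,z,len(t),np.median(t[:,:2],0).round(3) if len(t) else '')
    print('zmax',np.percentile(q[:,2],99.5), 'x range',np.percentile(q[:,0],[1,99]))
    s=M[(M[...,2]>.145)&(M[...,2]<.175)&(M[...,1]<-.1)&(M[...,1]>-.2)&(M[...,0]>-.05)&(M[...,0]<.1)];print('stub',s.mean(0),len(s),s[:,2].max() if len(s) else '')
E
```

```text
t 43.35 [ 0.53   -0.0258  0.4195] yaw 173.3 F [ 0.6  0.3 -0.9] open 0.002
[-0.162, 0.825, -0.303, 0.001, -0.0, -0.0] x 2
-- at (0.45, 0.0, 0.45, 173.3)
rim 157 [0.0523 0.0558 0.03  ] 0.10970442792817166
rim 169 [ 0.0527 -0.0391  0.03  ] 0.11008343964860719
scene 0.16 251 [0.053 0.145]
scene 0.2 252 [0.051 0.152]
scene 0.25 275 [0.052 0.161]
scene 0.3 301 [0.051 0.17 ]
scene 0.35 306 [0.054 0.179]
zmax 0.36280600376634226 x range [-0.01865074  0.11858882]
stub [ 0.0610133  -0.11706445  0.15495572] 57 0.16860127827978305
side 0.16 151 [0.052 0.152]
side 0.2 161 [0.047 0.16 ]
side 0.25 180 [0.045 0.169]
side 0.3 199 [0.05  0.177]
side 0.35 251 [0.046 0.186]
zmax 0.3631720617715316 x range [-0.01861847  0.11905094]
stub [ 0.05849298 -0.11237196  0.15461092] 36 0.16807312248397627
```

```bash
python3 - <<'E'
from h import *
a=np.radians(YAW);Rm=np.array([[np.cos(a),-np.sin(a)],[np.sin(a),np.cos(a)]])
ims=[]
for n in('scene','side'):
    c=dump(n,n+'4');P=cloud(c);M=P.copy();M[...,:2]=(P[...,:2]-O)@Rm
    b=(M[...,1]<-.06)&(M[...,1]>-.19)&(M[...,0]>0)&(M[...,0]<.14)
    for lo,hi in((.126,.135),(.135,.143),(.143,.15),(.15,.158),(.158,.172)):
        s=M[b&(M[...,2]>lo)&(M[...,2]<hi)]
        if len(s):print(n,lo,len(s),'x',np.percentile(s[:,0],[5,50,95]).round(4),'y',np.percentile(s[:,1],[5,50,95]).round(4))
    u=proj(c,[*mw(.05,-.115),.15])[0].round().astype(int);p=c['p'][u[1]-30:u[1]+30,u[0]-30:u[0]+30,::-1];ims.append(cv2.resize(p,(390,390),interpolation=cv2.INTER_CUBIC))
cv2.imwrite('pics/stub.png',np.hstack(ims))
E
```

```text
scene 0.126 20 x [0.0384 0.0938 0.0992] y [-0.1358 -0.1316 -0.1233]
scene 0.135 75 x [0.0444 0.0686 0.0975] y [-0.1331 -0.1197 -0.1108]
scene 0.143 30 x [0.0471 0.0883 0.0969] y [-0.1332 -0.125  -0.1078]
scene 0.15 12 x [0.0427 0.0484 0.0529] y [-0.1165 -0.114  -0.1079]
scene 0.158 21 x [0.0412 0.0474 0.052 ] y [-0.1152 -0.1129 -0.1069]
side 0.126 19 x [0.0327 0.0825 0.1089] y [-0.1224 -0.1143 -0.1016]
side 0.135 43 x [0.0397 0.0668 0.0913] y [-0.1245 -0.1137 -0.1005]
side 0.143 21 x [0.0428 0.0874 0.0963] y [-0.1319 -0.1203 -0.1062]
side 0.15 8 x [0.0407 0.0433 0.0487] y [-0.1102 -0.1051 -0.103 ]
side 0.158 15 x [0.0413 0.0447 0.0502] y [-0.1135 -0.1068 -0.1028]
```

View pics/stub.png

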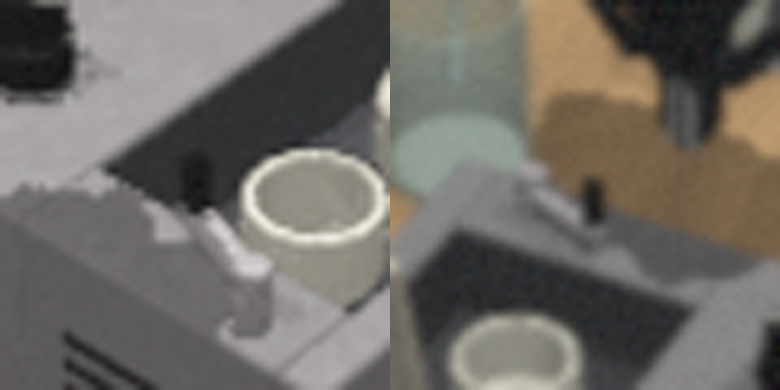

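The scene crop shows the stub at (196,180), standing about over the lid's right edge line (catch angle ≈0.38). I'll push the catch open first so the lid clears it.

```bash
python3 - <<'E'
from h import *
go((*mw(.04,-.065),.40,173.3),(*mw(.04,-.065),.321,173.3),(*mw(.04,-.11),.321,173.3))
E
```

```text
t 43.6 [ 0.5297 -0.0258  0.4206] yaw 173.3 F [ 0.5 -0.2 -0. ] open 0.001
[-0.049, -0.686, 0.205, 0.001, -0.0, -0.0] x 2
-- at (np.float64(0.5984432280700828), np.float64(-0.028922921703974924), 0.4, 173.3)
[0.0, 0.0, 0.79, 0.0, 0.0, 0.0] x 2
-- at (np.float64(0.5984432280700828), np.float64(-0.028922921703974924), 0.321, 173.3)
[0.45, -0.0, 0.0, 0.0, 0.0, 0.0] x 1
-- at (np.float64(0.5931930449006129), np.float64(-0.0736156009332068), 0.321, 173.3)
```

>>> {"name": "move_arm", "arguments": {
  "plan": [
    [-0.05,-0.4,0.2,0,0,0],
    [-0.05,-0.69,0.2,0,0,0],
    [-0.05,-0.69,0.2,0,0,0],
    [-0.05,-0.69,0.2,0,0,0]
  ]
}}

```text
clock: 44.0
tool_pos: [0.5987, -0.029, 0.4007]
orientation: [-0.664, 0.747, 0.001, -0.001]
contact_force: [-1.1, -0.2, 0.0]
opening: 0.0
gripper_force: 0.0
```

>>> {"name": "move_arm", "arguments": {
  "plan": [
    [0,0,0.3,0,0,0],
    [0,0,0.6,0,0,0],
    [0,0,0.79,0,0,0],
    [0,0,0.79,0,0,0],
    [0,0,0.79,0,0,0]
  ]
}}

```text
clock: 44.5
tool_pos: [0.5977, -0.029, 0.3237]
orientation: [-0.664, 0.747, -0.0, 0.0]
contact_force: [0.3, -0.1, 1.3]
opening: 0.002
gripper_force: 0.0
```

>>> {"name": "move_arm", "arguments": {
  "plan": [
    [0.1,0,0,0,0,0],
    [0.2,0,0,0,0,0],
    [0.25,0,0,0,0,0],
    [0.3,0,0,0,0,0],
    [0.35,0,0,0,0,0],
    [0.4,0,0,0,0,0],
    [0.45,0,0,0,0,0],
    [0.45,0,0,0,0,0]
  ]
}}

```text
clock: 45.3
tool_pos: [0.593, -0.0742, 0.3226]
orientation: [-0.664, 0.747, 0.0, 0.0]
contact_force: [0.3, 0.3, 0.1]
opening: -0.003
gripper_force: 0.4
```

>>> {"name": "move_arm", "arguments": {
  "plan": [
    [-0.2,0,0,0,0,0],
    [-0.4,0,-0.1,0,0,0],
    [-0.4,0.3,-0.5,0,0,0],
    [-0.4,0.7,-0.9,0,0,0],
    [-0.4,1,-1,0,0,0],
    [-0.4,1,-1,0,0,0],
    [-0.4,1,-1,0,0,0]
  ]
}}

```text
clock: 46.0
tool_pos: [0.4983, -0.0223, 0.4235]
orientation: [-0.665, 0.747, -0.001, 0.001]
contact_force: [-0.5, -0.5, -0.4]
opening: -0.001
gripper_force: 0.0
```

```bash
python3 - <<'E'
from h import *
a=np.radians(YAW);Rm=np.array([[np.cos(a),-np.sin(a)],[np.sin(a),np.cos(a)]])
for n in('scene','side'):
    c=dump(n,n+'5');P=cloud(c);M=P.copy();M[...,:2]=(P[...,:2]-O)@Rm
    b=(M[...,1]<-.06)&(M[...,1]>-.19)&(M[...,0]>0)&(M[...,0]<.14)
    for lo,hi in((.15,.172),):
        s=M[b&(M[...,2]>lo)&(M[...,2]<hi)]
        if len(s):print(n,lo,len(s),'x',np.percentile(s[:,0],[5,50,95]).round(4),'y',np.percentile(s[:,1],[5,50,95]).round(4))
go((*mw(-.11,.06),.50,173.3),(*mw(-.11,.25),.495,173.3),(*mw(.01,.25),.495,173.3))
E
```

```text
scene 0.15 32 x [0.04   0.0448 0.0484] y [-0.133  -0.13   -0.1243]
side 0.15 20 x [0.0377 0.042  0.0517] y [-0.1291 -0.1235 -0.1215]
t 46.1 [ 0.4991 -0.0224  0.4219] yaw 173.3 F [ 0.  -0.1 -0.5] open -0.001
[-0.65, 0.253, -0.391, 0.0, -0.0, -0.0] x 2
[-0.651, 0.253, -0.391, 0.0, 0.0, 0.0] x 2
-- at (np.float64(0.46405147277672654), np.float64(0.11272402005323581), 0.5, 173.3)
[-0.95, 0.0, 0.025, 0.0, 0.0, 0.0] x 2
[-0.95, 0.0, 0.025, 0.0, 0.0, 0.0] x 2
-- at (np.float64(0.4862189128255998), np.float64(0.3014264434655482), 0.495, 173.3)
[-0.0, -0.6, 0.0, 0.0, 0.0, 0.0] x 2
[-0.0, -0.6, 0.0, 0.0, 0.0, 0.0] x 2
-- at (np.float64(0.6053993907702182), np.float64(0.2874259550136282), 0.495, 173.3)
```

The catch is now open (stub at y≈-127). I'll go round behind the lid.

>>> {"name": "move_arm", "arguments": {
  "plan": [
    [-0.65,0.25,-0.39,0,0,0],
    [-0.65,0.25,-0.39,0,0,0],
    [-0.65,0.25,-0.39,0,0,0]
  ]
}}

```text
clock: 46.4
tool_pos: [0.4819, 0.0471, 0.4625]
orientation: [-0.666, 0.746, -0.0, 0.001]
contact_force: [0.4, 0.2, -0.7]
opening: -0.002
gripper_force: 0.0
```

>>> {"name": "move_arm", "arguments": {
  "plan": [
    [-0.65,0.25,-0.36,0,0,0],
    [-0.65,0.25,-0.36,0,0,0],
    [-0.65,0.25,-0.36,0,0,0]
  ]
}}

```text
clock: 46.7
tool_pos: [0.4648, 0.1144, 0.4978]
orientation: [-0.665, 0.746, -0.0, 0.0]
contact_force: [0.4, -1.1, -0.2]
opening: 0.001
gripper_force: 0.0
```

>>> {"name": "move_arm", "arguments": {
  "plan": [
    [-0.95,0,0,0,0,0],
    [-0.95,0,0,0,0,0],
    [-0.95,0,0,0,0,0]
  ]
}}

```text
clock: 47.0
tool_pos: [0.477, 0.2102, 0.4945]
orientation: [-0.666, 0.746, 0.001, -0.002]
contact_force: [0.1, 0.3, 0.4]
opening: -0.001
gripper_force: 0.0
```

>>> {"name": "move_arm", "arguments": {
  "plan": [
    [-0.95,0,0,0,0,0],
    [-0.95,0,0,0,0,0],
    [-0.95,0,0,0,0,0],
    [-0.95,0,0,0,0,0]
  ]
}}

```text
clock: 47.4
tool_pos: [0.4874, 0.3015, 0.4954]
orientation: [-0.665, 0.747, -0.0, -0.002]
contact_force: [0.4, -1.1, -0.4]
opening: -0.0
gripper_force: 0.0
```

>>> {"name": "move_arm", "arguments": {
  "plan": [
    [0,-0.6,0,0,0,0],
    [0,-0.6,0,0,0,0],
    [0,-0.6,0,0,0,0]
  ]
}}

```text
clock: 47.7
tool_pos: [0.5478, 0.2924, 0.4961]
orientation: [-0.663, 0.749, 0.0, -0.001]
contact_force: [-0.5, -1.0, 0.3]
opening: 0.001
gripper_force: 0.0
```

>>> {"name": "move_arm", "arguments": {
  "plan": [
    [0,-0.6,0,0,0,0],
    [0,-0.6,0,0,0,0],
    [0,-0.6,0,0,0,0],
    [0,-0.6,0,0,0,0],
    [0,-0.6,0,0,0,0]
  ]
}}

```text
clock: 48.2
tool_pos: [0.6041, 0.287, 0.4991]
orientation: [-0.665, 0.747, -0.0, 0.001]
contact_force: [0.9, 0.1, 1.2]
opening: 0.001
gripper_force: 0.0
```

```bash
python3 - <<'E'
from h import *
s=read_state();print(s['qpos'])
W=[(.19,.315),(.121,.3185),(.0633,.302),(.0131,.2697),(-.0252,.2238),(-.0456,.178),(-.054,.127)]
go(*[(*mw(.01,y),z+.173,173.3) for y,z in W])
E
```

```text
[ 4.43533611e-01  4.58557324e-01  6.15742922e-01  1.72647342e+00
  1.59897337e-04 -1.01025180e+00]
t 48.2 [0.6041 0.287  0.4991] yaw 173.3 F [0.9 0.1 1.2] open 0.001
[0.595, -0.012, 0.111, -0.0, 0.0, -0.0] x 2
-- at (np.float64(0.5983991465442582), np.float64(0.22783571604131903), 0.488, 173.3)
[0.69, -0.0, -0.035, 0.0, 0.0, 0.0] x 2
-- at (np.float64(0.5903488656844043), np.float64(0.15930694122316347), 0.4915, 173.3)
[0.577, 0.0, 0.165, 0.0, 0.0, 0.0] x 2
-- at (np.float64(0.5836169641537727), np.float64(0.10200099474479285), 0.475, 173.3)
[0.502, 0.0, 0.323, 0.0, 0.0, 0.0] x 2
-- at (np.float64(0.5777600931513861), np.float64(0.05214382813796084), 0.4427, 173.3)
[0.383, -0.0, 0.459, 0.0, 0.0, 0.0] x 2
-- at (np.float64(0.5732916039204817), np.float64(0.014105392260636819), 0.3968, 173.3)
[0.204, 0.0, 0.458, 0.0, 0.0, 0.0] x 2
-- at (np.float64(0.5709115208836553), np.float64(-0.006155288989948292), 0.351, 173.3)
[0.084, -0.0, 0.51, 0.0, 0.0, 0.0] x 2
-- at (np.float64(0.5699314866920209), np.float64(-0.014497922446071579), 0.3, 173.3)
```

>>> {"name": "move_arm", "arguments": {
  "plan": [
    [0.3,0,0.06,0,0,0],
    [0.45,0,0.11,0,0,0],
    [0.6,0,0.11,0,0,0],
    [0.6,0,0.11,0,0,0]
  ]
}}

```text
clock: 48.6
tool_pos: [0.5972, 0.2264, 0.4884]
orientation: [-0.664, 0.748, -0.0, 0.001]
contact_force: [0.2, -0.3, -0.0]
opening: -0.006
gripper_force: 0.0
```

>>> {"name": "move_arm", "arguments": {
  "plan": [
    [0.15,0,0,0,0,0],
    [0.3,0,-0.02,0,0,0],
    [0.45,0,-0.03,0,0,0],
    [0.6,0,-0.03,0,0,0],
    [0.69,0,-0.03,0,0,0],
    [0.69,0,-0.03,0,0,0]
  ]
}}

```text
clock: 49.2
tool_pos: [0.5902, 0.1575, 0.49]
orientation: [-0.664, 0.748, -0.0, -0.0]
contact_force: [-0.6, -0.2, 0.5]
opening: 0.002
gripper_force: 0.0
```

>>> {"name": "move_arm", "arguments": {
  "plan": [
    [0.15,0,0.03,0,0,0],
    [0.3,0,0.07,0,0,0],
    [0.45,0,0.12,0,0,0],
    [0.58,0,0.17,0,0,0],
    [0.58,0,0.17,0,0,0]
  ]
}}

```text
clock: 49.7
tool_pos: [0.5831, 0.0996, 0.4718]
orientation: [-0.664, 0.748, 0.0, -0.001]
contact_force: [-0.0, 0.1, -0.1]
opening: -0.003
gripper_force: 0.0
```

```bash
cat >> h.py <<'E'
a_=np.radians(YAW);Rm=np.array([[np.cos(a_),-np.sin(a_)],[np.sin(a_),np.cos(a_)]])
def mcloud(c):
    P=cloud(c);P[...,:2]=(P[...,:2]-O)@Rm;return P
def lidang(n='scene'):
    M=mcloud(cam(n));q=M[(M[...,0]>.03)&(M[...,0]<.12)&(M[...,1]<.2)&(M[...,2]>.125)&(M[...,1]>-.1)]
    d=q[:,1:]-[.135,.12];r=np.hypot(*d.T);k=(r>.08)&(r<.24);th=np.arctan2(d[k,1],-d[k,0]);h,e=np.histogram(th,np.arange(-.1,2.2,.05));i=h.argmax();print(n,'lid angle ~',e[i].round(2),h[i],'of',k.sum())
E
python3 - <<'E'
from h import *
lidang();lidang('side')
W=[(.0131,.2697),(-.0252,.2238),(-.0456,.178),(-.054,.127)]
go(*[(*mw(.01,y),z+.173,173.3) for y,z in W])
E
```

```text
scene lid angle ~ 1.05 420 of 734
side lid angle ~ 1.1 680 of 1392
t 49.8 [0.5833 0.1009 0.4723] yaw 173.2 F [ 0.8 -1.  -0.3] open 0.005
[0.491, -0.003, 0.297, 0.0, -0.0, -0.0] x 2
-- at (np.float64(0.5777600931513861), np.float64(0.05214382813796084), 0.4427, 173.3)
[0.383, -0.0, 0.459, 0.0, 0.0, 0.0] x 2
-- at (np.float64(0.5732916039204817), np.float64(0.014105392260636819), 0.3968, 173.3)
[0.204, 0.0, 0.458, 0.0, 0.0, 0.0] x 2
-- at (np.float64(0.5709115208836553), np.float64(-0.006155288989948292), 0.351, 173.3)
[0.084, -0.0, 0.51, 0.0, 0.0, 0.0] x 2
-- at (np.float64(0.5699314866920209), np.float64(-0.014497922446071579), 0.3, 173.3)
```

The lid follows as planned. I'll continue down to shut.

>>> {"name": "move_arm", "arguments": {
  "plan": [
    [0.16,0,0.07,0,0,0],
    [0.32,0,0.16,0,0,0],
    [0.49,0,0.3,0,0,0],
    [0.49,0,0.3,0,0,0]
  ]
}}

```text
clock: 50.2
tool_pos: [0.5775, 0.052, 0.4412]
orientation: [-0.664, 0.748, 0.001, -0.001]
contact_force: [-0.4, 0.6, 0.7]
opening: -0.007
gripper_force: 0.0
```

>>> {"name": "move_arm", "arguments": {
  "plan": [
    [0.14,0,0.13,0,0,0],
    [0.27,0,0.28,0,0,0],
    [0.38,0,0.46,0,0,0],
    [0.38,0,0.46,0,0,0]
  ]
}}

```text
clock: 50.6
tool_pos: [0.573, 0.015, 0.395]
orientation: [-0.664, 0.748, 0.001, -0.001]
contact_force: [-0.0, -0.2, 0.8]
opening: 0.003
gripper_force: 0.0
```

>>> {"name": "move_arm", "arguments": {
  "plan": [
    [0.08,0,0.15,0,0,0],
    [0.15,0,0.3,0,0,0],
    [0.2,0,0.46,0,0,0],
    [0.2,0,0.46,0,0,0]
  ]
}}

```text
clock: 51.0
tool_pos: [0.5709, -0.0042, 0.3498]
orientation: [-0.665, 0.747, 0.001, -0.001]
contact_force: [-0.9, 0.7, 0.1]
opening: -0.0
gripper_force: 0.0
```

>>> {"name": "move_arm", "arguments": {
  "plan": [
    [0.03,0,0.1,0,0,0],
    [0.05,0,0.2,0,0,0],
    [0.07,0,0.3,0,0,0],
    [0.08,0,0.4,0,0,0],
    [0.08,0,0.45,0,0,0],
    [0.08,0,0.48,0,0,0],
    [0.08,0,0.48,0,0,0]
  ]
}}

```text
clock: 51.7
tool_pos: [0.5699, -0.0126, 0.3027]
orientation: [-0.664, 0.747, 0.0, -0.0]
contact_force: [0.3, 0.5, 0.8]
opening: 0.002
gripper_force: 0.0
```

```bash
python3 - <<'E'
from h import *
lidang();go((*mw(.01,-.054),.299,173.3))
E
```

```text
scene lid angle ~ 0.05 695 of 1408
t 51.75 [ 0.57   -0.0126  0.3027] yaw 173.3 F [-0.3  0.   0.2] open 0.001
[0.019, -0.002, 0.037, 0.0, 0.0, -0.0] x 1
-- at (np.float64(0.5699314866920209), np.float64(-0.014497922446071579), 0.299, 173.3)
```

>>> {"name": "move_arm", "arguments": {
  "plan": [
    [0.02,0,0.01,0,0,0],
    [0.02,0,0.02,0,0,0],
    [0.02,0,0.03,0,0,0],
    [0.02,0,0.04,0,0,0],
    [0.02,0,0.05,0,0,0],
    [0.02,0,0.05,0,0,0]
  ]
}}

```text
clock: 52.35
tool_pos: [0.5695, -0.014, 0.3022]
orientation: [-0.665, 0.747, -0.001, 0.002]
contact_force: [-10.0, 4.6, 26.3]
opening: 0.001
gripper_force: 12.7
```

The lid is shut: 26 N with the tip stopped at z≈129. Next is the catch.

```bash
python3 - <<'E'
from h import *
p=[.5695,-.014]
W=[(.042,-.165),(.0376,-.1286),(.0415,-.1082),(.053,-.0909),(.069,-.08),(.073,-.08)]
go((*p,.37,173.3),(*mw(*W[0]),.37,173.3),*[(*mw(*w),.321,173.3) for w in W])
E
```

```text
t 52.35 [ 0.5695 -0.014   0.3022] yaw 173.3 F [-10.    4.6  26.3] open 0.001
[-0.002, -0.003, -0.678, -0.001, 0.001, 0.0] x 2
-- at (0.5695, -0.014, 0.37, 173.3)
[0.557, -0.162, 0.0, 0.0, 0.0, 0.0] x 2
[0.557, -0.162, 0.0, 0.0, 0.0, 0.0] x 2
-- at (np.float64(0.5887624956592264), np.float64(-0.1284733281320222), 0.37, 173.3)
[0.0, 0.0, 0.49, 0.0, 0.0, 0.0] x 1
-- at (np.float64(0.5887624956592264), np.float64(-0.1284733281320222), 0.321, 173.3)
[-0.364, 0.044, 0.0, 0.0, 0.0, 0.0] x 1
-- at (np.float64(0.5886393596316729), np.float64(-0.09180856524558423), 0.321, 173.3)
[-0.204, -0.039, 0.0, 0.0, 0.0, 0.0] x 1
-- at (np.float64(0.5948928082016993), np.float64(-0.07200289986968653), 0.321, 173.3)
[-0.173, -0.115, 0.0, 0.0, 0.0, 0.0] x 1
-- at (np.float64(0.6083326744232104), np.float64(-0.056162761109313036), 0.321, 173.3)
[-0.109, -0.16, 0.0, 0.0, 0.0, 0.0] x 1
-- at (np.float64(0.6254951158502089), np.float64(-0.04720393282293288), 0.321, 173.3)
[-0.0, -0.04, 0.0, 0.0, 0.0, 0.0] x 1
-- at (np.float64(0.6294677984483629), np.float64(-0.04767061577133021), 0.321, 173.3)
```

>>> {"name": "move_arm", "arguments": {
  "plan": [
    [0,0,-0.3,0,0,0],
    [0,0,-0.7,0,0,0],
    [0,0,-0.7,0,0,0],
    [0,0,-0.7,0,0,0]
  ]
}}

```text
clock: 52.75
tool_pos: [0.5701, -0.0147, 0.3687]
orientation: [-0.664, 0.747, -0.001, 0.001]
contact_force: [0.0, -0.1, -1.0]
opening: 0.003
gripper_force: 0.0
```

>>> {"name": "move_arm", "arguments": {
  "plan": [
    [0.4,-0.1,0,0,0,0],
    [0.56,-0.16,0,0,0,0],
    [0.56,-0.16,0,0,0,0]
  ]
}}

```text
clock: 53.05
tool_pos: [0.5793, -0.0739, 0.366]
orientation: [-0.663, 0.748, 0.001, -0.001]
contact_force: [0.7, -0.4, -0.3]
opening: 0.003
gripper_force: 0.0
```

>>> {"name": "move_arm", "arguments": {
  "plan": [
    [0.4,-0.1,0,0,0,0],
    [0.56,-0.16,0,0,0,0],
    [0.56,-0.16,0,0,0,0],
    [0.56,-0.16,0,0,0,0],
    [0.56,-0.16,0,0,0,0]
  ]
}}

```text
clock: 53.55
tool_pos: [0.5884, -0.1286, 0.3675]
orientation: [-0.665, 0.747, 0.0, 0.0]
contact_force: [0.6, 0.9, 0.4]
opening: 0.004
gripper_force: 0.0
```

```bash
python3 - <<'E'
from h import *
lidang()
W=[(.042,-.165)]
go(*[(*mw(*w),.321,173.3) for w in W])
E
```

```text
scene lid angle ~ 0.05 684 of 1132
t 53.6 [ 0.5884 -0.1285  0.3676] yaw 173.3 F [-0.3  0.4  0.3] open -0.003
[-0.001, -0.004, 0.466, 0.0, 0.0, 0.0] x 1
-- at (np.float64(0.5887624956592264), np.float64(-0.1284733281320222), 0.321, 173.3)
```

>>> {"name": "move_arm", "arguments": {
  "plan": [
    [0,0,0.3,0,0,0],
    [0,0,0.47,0,0,0],
    [0,0,0.47,0,0,0],
    [0,0,0.47,0,0,0]
  ]
}}

```text
clock: 54.0
tool_pos: [0.5884, -0.1289, 0.3211]
orientation: [-0.665, 0.747, 0.0, -0.0]
contact_force: [-0.7, -0.2, 0.3]
opening: -0.002
gripper_force: 0.0
```

>>> {"name": "move_arm", "arguments": {
  "plan": [
    [-0.12,0.01,0,0,0,0],
    [-0.24,0.03,0,0,0,0],
    [-0.36,0.04,0,0,0,0],
    [-0.46,0.02,0,0,0,0],
    [-0.56,0,0,0,0,0],
    [-0.65,-0.05,0,0,0,0],
    [-0.74,-0.11,0,0,0,0],
    [-0.8,-0.19,0,0,0,0],
    [-0.85,-0.27,0,0,0,0],
    [-0.85,-0.31,0,0,0,0],
    [-0.85,-0.31,0,0,0,0]
  ]
}}

```text
clock: 55.1
tool_pos: [0.6287, -0.0478, 0.3202]
orientation: [-0.665, 0.747, 0.003, -0.0]
contact_force: [-6.8, 4.5, 3.0]
opening: -0.001
gripper_force: 3.6
```

```bash
python3 - <<'E'
from h import *
c=dump('scene','s6');u=proj(c,[*mw(.06,-.1),.14])[0].round().astype(int);save(c,'s6c',(u[0]-60,u[1]-60,u[0]+60,u[1]+60),5)
s=read_state();print(s['contact_force'],(np.array(s['tool_pos'][:2])-O)@Rm)
E
```

```text
[-6.80816459  5.61231877  2.18406171] [ 0.07220456 -0.08025478]
```

View pics/s6c.png

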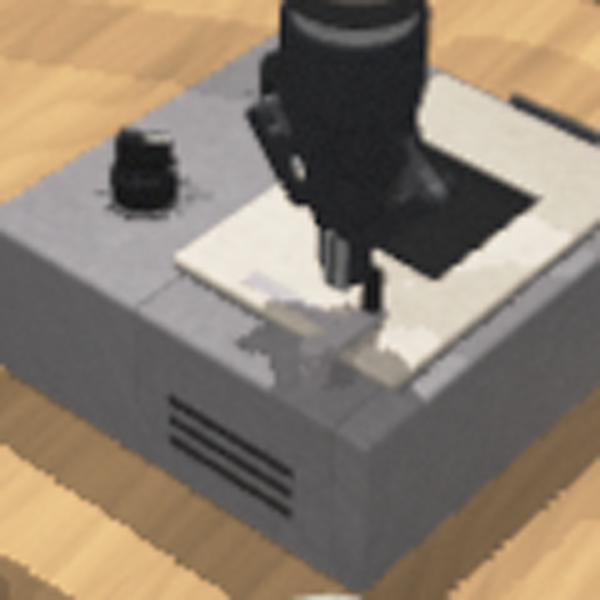

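The lid is shut, and the catch arm lies across it with the stub at (372,290). The 7 N push-back shows it is at the stop. I'll retreat and verify.

>>> {"name": "move_arm", "arguments": {
  "plan": [
    [0,0.1,0,0,0,0],
    [0,0.2,-0.1,0,0,0],
    [0,0.2,-0.5,0,0,0],
    [0,0.3,-0.9,0,0,0],
    [0,0.5,-1,0,0,0],
    [0,0.5,-1,0,0,0]
  ]
}}

```text
clock: 55.75
tool_pos: [0.5779, -0.043, 0.425]
orientation: [-0.664, 0.747, -0.002, 0.002]
contact_force: [-0.5, 0.4, 0.0]
opening: 0.0
gripper_force: 0.0
```

>>> {"name": "move_arm", "arguments": {
  "plan": [
    [0,0.4,-0.2,0,0,0],
    [0,0.9,-0.2,0,0,0],
    [0,1,-0.2,0,0,0],
    [0,1,-0.2,0,0,0]
  ]
}}

```text
clock: 56.15
tool_pos: [0.4789, -0.0312, 0.4411]
orientation: [-0.664, 0.747, -0.0, 0.0]
contact_force: [-0.2, 0.4, 0.5]
opening: 0.0
gripper_force: 0.0
```

>>> {"name": "move_arm", "arguments": {
  "plan": [
    [0,0.4,0,0,0,0],
    [0,0.9,0,0,0,0],
    [0,1,0,0,0,0],
    [0,1,0,0,0,0],
    [0,1,0,0,0,0],
    [0,1,0,0,0,0]
  ]
}}

```text
clock: 56.75
tool_pos: [0.3826, -0.0197, 0.4403]
orientation: [-0.664, 0.747, 0.0, -0.0]
contact_force: [0.7, 0.6, 1.4]
opening: -0.004
gripper_force: 0.0
```

```bash
python3 - <<'E'
from h import *
lidang();lidang('side')
for n in('scene','side'):
    c=dump(n,n+'7');M=mcloud(c)
    s=M[(abs(M[...,0]-.08)<.04)&(abs(M[...,1]+.09)<.045)&(M[...,2]>.15)&(M[...,2]<.172)];print('stub',len(s),s.mean(0).round(4))
    for x,y in((-.088,.07),(-.088,-.07)):
        k=np.hypot(M[...,0]-x,M[...,1]-y)<.024;z=M[k][:,2];q=M[k&(M[...,2]>.13)];print(n,'dial top',np.percentile(z,97).round(4),q.mean(0).round(4))
    save(c,'f'+n,s=1.5)
s=read_state();print(s['clock'],s['tool_pos'],s['contact_force'])
E
```

```text
scene lid angle ~ 0.05 696 of 1137
side lid angle ~ 0.05 548 of 913
stub 28 [ 0.0927 -0.0812  0.1606]
scene dial top 0.1643 [-0.0841  0.0647  0.1482]
scene dial top 0.1635 [-0.0823 -0.0746  0.1473]
stub 19 [ 0.0896 -0.076   0.1596]
side dial top 0.1641 [-0.0895  0.0743  0.1484]
side dial top 0.1627 [-0.0901 -0.0621  0.1475]
56.95 [ 0.38182657 -0.01961659  0.44032876] [-0.44373474 -0.34799267  0.4532684 ]
```

View pics/fscene.png

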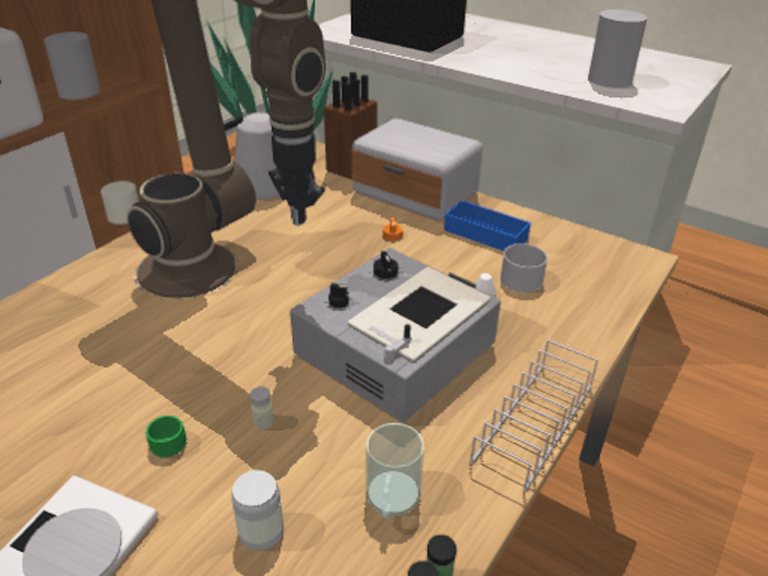

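The final view shows the lid shut with the catch across it (stub at (406,330)), both dials on the panel, no ramekin left on the table and the other things in place.

```bash
python3 -c "
from workcell import *
print(job_done())"
```

```text
the job is handed in; nothing more can be done
None
```

The job is handed in: both ramekins (only two were on the table) are upright in the chamber, the lid is shut, the catch is turned across it to its stop, and both dials are seated on their shafts; the hand-in returned no verdict, so this rests on my own camera and force checks.

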